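# Make up a bath gift tray

## Robot

A 6-joint arm with a two-finger parallel gripper is mounted at the origin on the work surface. World frame = base frame: x ahead of the robot, y to its left, z up, the work surface at z = 0. Lengths are in mm, angles in rad, forces in N, time in s.
With the tool pointing down it reaches from about 350 to 775 mm from the base axis. Payload 7.3 kg.
Tool frame: the origin (TCP) lies at the very end of the fingers, on their centre line; the grasp point (between the pads) lies 19 mm behind it (pinch_z is the distance from the TCP to the grasp point, in mm); z points along the fingers, y is the direction in which the jaws open and shut (so a half turn about z gives the same grasp; the last joint's range is limited). The gripper opens to 92 mm and grips with 3 to 60 N. Pads are 19 mm wide; open, the fingers measure 130 mm over their backs; the gripper's body (75 mm by 190 mm) begins 47 mm behind the grasp point.
Start: joints at [1.059, 0.342, 1.524, -0, 1.275, -0.146], TCP at [187.777, 490.29, 226.741] pointing down, gripper open.
Joint ranges: [-2.53, 2.53], [-0.77, 2.02], [0.04, 2.7], [-1, 4.14], [0.28, 2.66], [-3.11, 3.11]. Speed limits (rad/s): [2.57, 2.57, 3.14, 3.14, 3.14, 3.14].

## Interface

Orientations are given as [roll, pitch, yaw] about the fixed x, y, z axes, in that order (R = Rz(yaw) Ry(pitch) Rx(roll)).
In Python, from plant import * gives the robot as it stands.
- The arm moves only by the tool step_arm, never from a script. Its argument "moves" is one flat list of numbers, 7 for each row, row after row: the shift along the tool's x, y, z scaled (see below), then the turn, a rotation vector about the tool's x, y, z scaled (see below), then the closure, from -1 (fully open) to 1 (shut). A call has 1 to 8 rows; each row shifts and turns the pose as measured when the row begins, along the tool's axes as they then stand; what a row does not reach is not made up. The controller multiplies each number of a shift by 2 cm and each number of a turn by 4 degrees. A row lasts 1/12 s, in which the tool goes at most 41.7 mm and 7.16 degrees, less where a joint would pass 70% of its speed; a pose out of reach is approached as far as the arm can. A call with a number of a shift or a turn outside -1 to 1 is refused whole. A call with a gripper value outside its range is refused whole. The fingers move at their own pace and stop on an object; the grip force is fixed at half the most. Time passes only in rows, so rows that do not move let the fingers close. It gives the time, the measured TCP pose, the force and the opening at its end, in the units of the state.
- get_obs(): the state, without advancing time (a new reading comes with each control period).
- capture(name): name is "scene" or "side" or "wrist"; returns the picture (420x560x3 uint8, red, green, blue); there is no depth.
- get_calibration(name): a dict with "mtx" (3x3 intrinsics, pixels), "eye" and "orientation" of the camera in the world; the wrist camera has in their place "mount" (4x4, takes a point from camera to tool coordinates, whose origin is the TCP and whose axes are the flange's). Camera axes: x right, y down, z forward; pixel columns grow to the right and rows downward; lengths in mm; the calibration is good to about 2 mm. A picture is of the moment at which its call begins: read the wrist's pose just before it. get_calibration takes no time and is no camera call.
- close_job(): hands the job in, once; it reports no verdict.
The state is a dict: "time": time; "joint_positions": joint angles; "dq": joint speeds; "tau": joint torques, N m; "tool_pos": TCP position; "tcp_rot": TCP orientation; "contact_force": force on the tool from outside, world axes, zero at the start; "moment": the same for the moment, N m; "grip_width": finger opening in mm.
Only numpy, scipy, OpenCV 4.12 (cv2) and the standard library are available. Lean on these libraries where they do the work, as an engineer would, in place of code of your own. Each camera call takes 0.05 s, during which the arm holds its last target.

## Task

Make up the gift tray so that it reads as one straight row: the soap dish in the middle of the tray, lengthwise, with the blue bar centred on top of it; the pink bar halfway between the amber jar and the dish; and the yellow bar halfway between the candle tin and the dish. Set everything flat and square with the tray, with a clear gap on both sides of the pink bar and of the yellow bar. Leave the jar and the tin where they stand in the tray, and leave the green bar and the scraper where they lie.

Things in the scene. Friction and masses are not known exactly. Their poses are not given: they have to be found in the camera images.
- tray: Brown wooden gift tray with a low lip, fixed to the bench, 430 mm long (its y axis) and 130 mm wide (its x axis). Floor 6 mm thick, so things in it stand 6 mm above the bench; a 5 mm thick lip all round rises to 14 mm above the bench. Origin: centre of its underside; z up. The jar stands near one end and the tin near the other, which is which differs from start to start; the tray is turned up to 0.2 rad either way.
- jar: Amber glass cream jar with a black screw cap and a blank white band, 60 mm across, 48 mm high, 200 g, loose. It stands in the tray on its centre line, about 172 mm from the tray's middle. Origin: centre of its underside.
- tin: Bare aluminium candle tin with a push-on lid and a blank white band, 60 mm across, 45 mm high, 200 g, loose. It stands in the tray on its centre line near the end opposite the jar, about 172 mm from the tray's middle. Origin: centre of its underside.
- dish: Dark wooden slatted soap dish, 100 mm long (its y axis), 64 mm wide (its x axis), 26 mm high, about 110 g, loose; two straight side rails run its full length and height with six cross slats flush with their tops, so its top is flat. Grip it across the rails (64 mm). Origin: centre of its underside, z up. In the tray its long axis lies along the tray's.
- blue_bar: Blue bubble bar: a blue rounded square block, 58 x 58 mm and 32 mm high, with a white spiral on its top face, about 120 g, firm and dry; it may be gripped across any pair of sides. Origin: centre of its underside; x and y square to its sides, z up. Starts flat on the bench at any turn of up to 0.6 rad. It goes on the dish.
- pink_bar: Pink bubble bar: a pink rounded square block, 58 x 58 mm and 32 mm high, with a white spiral on its top face, about 120 g, firm and dry; it may be gripped across any pair of sides. Origin: centre of its underside; x and y square to its sides, z up. Starts flat on the bench at any turn of up to 0.6 rad. It goes in the tray between the jar and the dish; the free space there is about 92 mm long.
- yellow_bar: Yellow bubble bar: a yellow rounded square block, 58 x 58 mm and 32 mm high, with a white spiral on its top face, about 120 g, firm and dry; it may be gripped across any pair of sides. Origin: centre of its underside; x and y square to its sides, z up. Starts flat on the bench at any turn of up to 0.6 rad. It goes in the tray between the tin and the dish; the free space there is about 92 mm long.
- green_bar: Green bubble bar: a green rounded square block, 58 x 58 mm and 32 mm high, with a white spiral on its top face, about 120 g, firm and dry; it may be gripped across any pair of sides. Origin: centre of its underside; x and y square to its sides, z up. Starts flat on the bench at any turn of up to 0.6 rad. A spare that lies among the others and stays where it is.
- scraper: Bench scraper lying flat to the right of the tray: steel blade 85 x 120 mm, 3 mm thick, with a green handle 26 x 124 mm and 20 mm high on its robot side (-x), 130 g, loose; stays where it is. Origin: on the bench near its middle, blade towards its +x, handle along its y.
Mind the look-alikes: they are no part of the job. Of the things that look like the pink_bar, take the one that is farthest to the robot's left at the start.

How it is judged (in metres and radians):
At the end, for the whole second after the job is handed in: All flat, at rest, square within 0.18 rad; across the tray within 12 mm of its centre line (blue: of the dish's). Dish within 14 mm of the tray's middle, blue bar of the dish's. Pink 62-90 mm from jar and 82-110 mm from dish (centres), touching neither; yellow likewise with tin and dish (x of dish in the frame of tray between -0.012 and 0.012 m and y of dish in the frame of tray between -0.014 and 0.014 m and z of dish in the frame of tray between 0.002 and 0.01 m and angle between the y axis of dish and the y axis of tray, either way round below 0.18 rad and x of blue_bar in the frame of dish between -0.012 and 0.012 m and y of blue_bar in the frame of dish between -0.014 and 0.014 m and z of blue_bar in the frame of dish between 0.022 and 0.03 m and (angle between the x axis of blue_bar and the x axis of dish, either way round below 0.18 rad or angle between the x axis of blue_bar and the y axis of dish, either way round below 0.18 rad) and x of pink_bar in the frame of tray between -0.012 and 0.012 m and z of pink_bar in the frame of tray between 0.002 and 0.01 m and horizontal distance between pink_bar and jar between 0.062 and 0.09 m and horizontal distance between pink_bar and dish between 0.082 and 0.11 m and (angle between the x axis of pink_bar and the x axis of tray, either way round below 0.18 rad or angle between the x axis of pink_bar and the y axis of tray, either way round below 0.18 rad) and contact force between pink_bar and jar below 0.05 N and contact force between each of pink_bar, yellow_bar and dish below 0.05 N and x of yellow_bar in the frame of tray between -0.012 and 0.012 m and z of yellow_bar in the frame of tray between 0.002 and 0.01 m and horizontal distance between yellow_bar and tin between 0.062 and 0.09 m and horizontal distance between yellow_bar and dish between 0.082 and 0.11 m and (angle between the x axis of yellow_bar and the x axis of tray, either way round below 0.18 rad or angle between the x axis of yellow_bar and the y axis of tray, either way round below 0.18 rad) and contact force between yellow_bar and tin below 0.05 N and angle between each of dish, blue_bar, pink_bar, yellow_bar's own z axis and vertical below 0.1 rad and linear speed of each of dish, blue_bar, pink_bar, yellow_bar below 0.02 m/s).
It fails at once if the jar is shifted by more than 15 mm (distance of jar from where it was at the start of the episode above 0.015 m).
It fails at once if the tin is shifted by more than 15 mm (distance of tin from where it was at the start of the episode above 0.015 m).
It fails at once if the green bar is shifted by more than 15 mm (distance of green_bar from where it was at the start of the episode above 0.015 m).
It fails at once if the scraper is shifted by more than 15 mm (distance of scraper from where it was at the start of the episode above 0.015 m).
It also fails if it takes over 86 s, if anything falls off the work surface, if the arm or the gripper's body presses on something with over 40 N, if the wrist force passes 120 N, or if a joint passes its speed limit or range.

## Working session

There is one attempt and no reset: what is moved stays moved. The work goes in short steps, Python scripts to look and compute and a tool call to move; the robot and the scene stay as the last step left them, time stands still between calls to the robot, and variables do not carry over. Pictures are saved under pics/ and viewed, and the job is handed in when it is done.

Besides the shell and the picture viewer there is one more tool, called after "Call:" by a JSON object that holds its "api" and its "payload". step_arm: Moves the arm, as the interface text tells. Shifts and turns lie within -1 to 1; 1 stands for 2 cm of shift or 4 degrees of turn. Its arguments: {"type":"object","properties":{"moves":{"type":"array"}},"required":["moves"]}

```bash
ls; mkdir -p pics
python3 - <<'E'
from plant import *
import cv2
o=get_obs(); print(o)
for n in ["scene","side","wrist"]:
    im=capture(n); cv2.imwrite(f"pics/{n}0.png",im[:,:,::-1]); print(n,get_calibration(n))
E
```

```text
pics
{'time': 0.0, 'joint_positions': array([ 1.05901476e+00,  3.42732051e-01,  1.52506454e+00, -1.43589514e-05,
        1.27539471e+00, -1.45980722e-01]), 'dq': array([-0.00062625, -0.00053386, -0.00124163,  0.00174917, -0.00015254,
        0.00025652]), 'tau': array([ 5.98592960e-04, -4.31237626e+01, -2.44218528e+01,  7.18666683e-02,
        5.61051350e-02, -1.68598258e-04]), 'tool_pos': array([187.55250069, 489.89650874, 226.02354339]), 'tcp_rot': array([-3.14000902e+00, -2.18958878e-04,  2.77579582e+00]), 'contact_force': array([ 0.53524995,  0.34475903, -0.23626237]), 'moment': array([ 0.03752108, -0.06269134, -0.07163628]), 'grip_width': 91.9014397790062}
scene {'mtx': array([[529.11082734,   0.        , 280.40233383],
       [  0.        , 529.11082734, 210.02913071],
       [  0.        ,   0.        ,   1.        ]]), 'eye': array([1364.51103381, -495.48571762, 1273.81929405]), 'orientation': array([-2.46005134, -0.01477618,  1.13848409])}
side {'mtx': array([[510.07943627,   0.        , 280.37040952],
       [  0.        , 510.07943627, 214.61820752],
       [  0.        ,   0.        ,   1.        ]]), 'eye': array([  363.07413061, -1150.89760951,   857.23069115]), 'orientation': array([-2.21748235,  0.02325635, -0.10419544])}
wrist {'mtx': array([[318.59797783,   0.        , 276.42088052],
       [  0.        , 318.59797783, 210.54814214],
       [  0.        ,   0.        ,   1.        ]]), 'mount': array([[-7.07761287e-04, -9.68405700e-01, -2.49379029e-01,
         6.75950905e+01],
       [ 9.99999442e-01, -8.80938377e-04,  5.82827087e-04,
        -9.13376211e-01],
       [-7.84100630e-04, -2.49378477e-01,  9.68405783e-01,
        -1.58067692e+02],
       [ 0.00000000e+00,  0.00000000e+00,  0.00000000e+00,
         1.00000000e+00]])}
```

View pics/scene0.png

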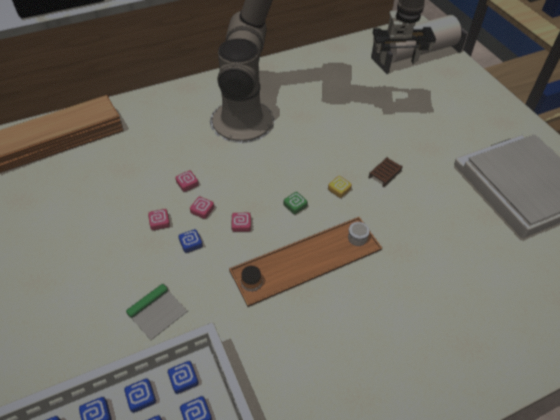

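View pics/side0.png

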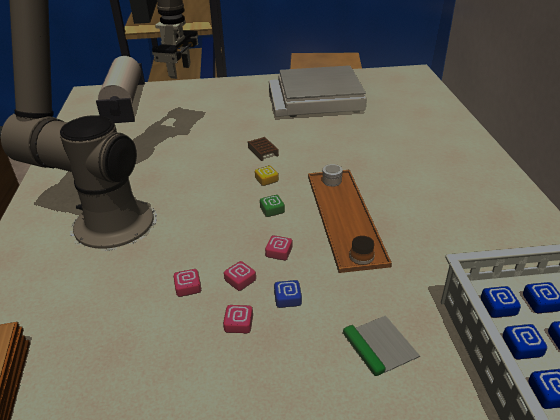

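View pics/wrist0.png

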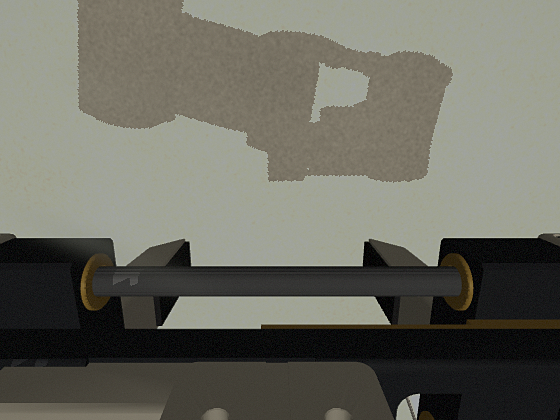

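The scene shows four pink bars, at about (187,180), (202,206), (158,219) and (241,221). It also shows blue (190,240), green (295,202), yellow (340,186), the dish (386,172), the jar (251,275), the tin (359,233) and the scraper (157,310). Next I'll measure positions from both views.

```bash
cat > h.py <<'E'
import numpy as np, cv2
from scipy.spatial.transform import Rotation as R
from plant import *
def cam(name,obs=None):
    c=get_calibration(name); K=c["mtx"]
    if name=="wrist":
        T=np.eye(4);T[:3,:3]=R.from_euler('xyz',obs['tcp_rot']).as_matrix();T[:3,3]=obs['tool_pos']
        T=T@c["mount"]; return K,T[:3,:3],T[:3,3]
    return K,R.from_euler('xyz',c["orientation"]).as_matrix(),np.array(c["eye"])
def ray(C,uv,z):
    K,Rm,e=C; uv=np.atleast_2d(np.asarray(uv,float))
    d=(Rm@np.linalg.inv(K)@np.c_[uv,np.ones(len(uv))].T).T
    return e[None]+d*((z-e[2])/d[:,2])[:,None]
def proj(C,P):
    K,Rm,e=C; P=np.atleast_2d(P); q=(K@Rm.T@(P-e).T).T; return q[:,:2]/q[:,2:]
def tri(C1,u1,C2,u2):
    A=[];b=[]
    for C,u in((C1,u1),(C2,u2)):
        K,Rm,e=C; d=Rm@np.linalg.inv(K)@np.array([u[0],u[1],1.]); d/=np.linalg.norm(d)
        M=np.eye(3)-np.outer(d,d);A.append(M);b.append(M@e)
    return np.linalg.lstsq(np.vstack(A),np.hstack(b),rcond=None)[0]
def masks(im):
    h=cv2.cvtColor(im,cv2.COLOR_RGB2HSV); H,S,V=cv2.split(h)
    m={}
    m['pink']=(((H>160)|(H<4))&(S>100)&(V>90))
    m['blue']=((H>105)&(H<130)&(S>130)&(V>60))
    m['green']=((H>50)&(H<85)&(S>90)&(V>40))
    m['yellow']=((H>20)&(H<32)&(S>110)&(V>110))
    m['tray']=((H>=4)&(H<20)&(S>110)&(V>80))
    return {k:cv2.morphologyEx(v.astype(np.uint8)*255,cv2.MORPH_CLOSE,np.ones((5,5))) for k,v in m.items()}
E
python3 - <<'E'
from h import *
for n in ["scene","side"]:
    im=cv2.imread(f"pics/{n}0.png")[:,:,::-1].copy(); C=cam(n)
    for k,m in masks(im).items():
        nn,l,s,c=cv2.connectedComponentsWithStats(m)
        for i in range(1,nn):
            if s[i,4]>80:
                p=ray(C,c[i],20 if k!='tray' else 6)[0]
                print(n,k,s[i],c[i].round(1),p.round(0))
    big=cv2.resize(im[110:390,100:480] if n=="scene" else im[110:400,150:450],None,fx=2,fy=2,interpolation=cv2.INTER_CUBIC)
    cv2.imwrite(f"pics/{n}0b.png",big[:,:,::-1])
E
```

```text
scene pink [176 176  21  13 159] [185.6 181.3] [ 219. -279.   20.]
scene pink [191 201  22  15 159] [200.9 208.2] [ 343. -271.   20.]
scene pink [149 210  20  17 175] [158.4 219.2] [ 332. -401.   20.]
scene pink [232 213  19  16 190] [240.6 221.9] [ 442. -180.   20.]
scene blue [544  81  16  15 159] [552.2  88.4] [ 330. 1139.   20.]
scene blue [179 234  22  15 156] [188.8 241.7] [ 448. -345.   20.]
scene blue [168 362  29  30 519] [182.3 377.3] [ 825. -488.   20.]
scene blue [125 379  29  32 580] [139.3 395.2] [ 825. -594.   20.]
scene blue [181 397  30  23 443] [195.6 410.5] [ 914. -485.   20.]
scene blue [ 80 398  30  22 458] [ 94.9 411.1] [ 819. -697.   20.]
scene green [127 285  39  31 327] [146.1 300.1] [ 583. -510.   20.]
scene yellow [329 182  22  12 110] [339.8 186.9] [440. 159.  20.]
scene tray [  0 113 120  44 458] [ 73.1 132. ] [-173. -559.    6.]
scene tray [ 230  221  151   84 4641] [301.8 262.1] [637. -72.   6.]
side pink [265 236  27  22 413] [278.  245.6] [ 440. -174.   20.]
side pink [224 261  32  26 439] [239.3 272.7] [ 339. -260.   20.]
side pink [174 269  26  27 5
[... 1058 characters left out ...]
700] [364.  349.6] [ 579. -516.   20.]
side yellow [183  22  28   8 181] [196.7  25.5] [ 186. 1709.   20.]
side yellow [125  25  32   8 205] [140.   28.4] [-118. 1712.   20.]
side yellow [255 165  23  14 197] [266.  171.6] [438. 178.  20.]
side tray [183   0  29  35 653] [196.9  12.8] [ 178. 2005.    6.]
side tray [126   5  35  33 275] [146.5  23.5] [ -99. 1845.    6.]
side tray [148  48  54  34 839] [178.   68.4] [ 116. 1127.    6.]
side tray [290  53  72  16 993] [324.6  59.8] [ 786. 1123.    6.]
side tray [ 308  170   83  103 3891] [347.2 220.4] [638. -78.   6.]
side tray [259 176  19   9  81] [268.7 179.7] [444. 153.   6.]
side tray [  0 322  24  67 890] [  7.4 348.3] [-153. -411.    6.]
```

Run:
```python
import cv2
a=cv2.imread("pics/scene0.png")
cv2.imwrite("pics/s_a.png",cv2.resize(a[150:310,220:420],None,fx=4,fy=3.75,interpolation=cv2.INTER_CUBIC))
```

```text
(no output)
```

View pics/s_a.png

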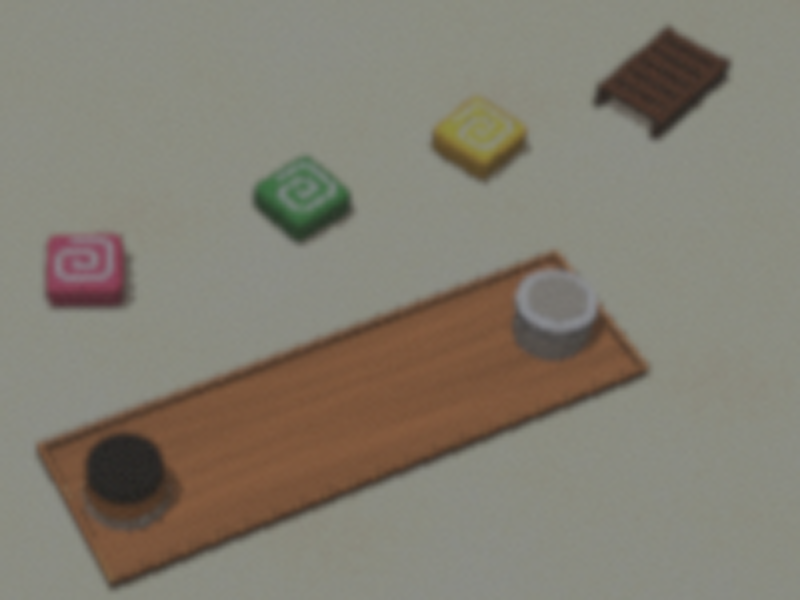

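Run:
```python
from h import *
S=cam("scene"); Z=14
z=np.array([(40,445),(112,585),(647,370),(555,252)],float); uv=np.c_[220+z[:,0]/4,150+z[:,1]/3.75]
P=ray(S,uv,Z)[:,:2]; print(P.round(0), np.linalg.norm(P-np.roll(P,-1,0),axis=1)); print(cv2.minAreaRect(P.astype(np.float32)))
# hulls back-projected
for n in("scene","side"):
    im=cv2.imread(f"pics/{n}0.png")[:,:,::-1].copy(); C=cam(n)
    for k,m in masks(im).items():
        for c in cv2.findContours(m,cv2.RETR_EXTERNAL,cv2.CHAIN_APPROX_NONE)[0]:
            if cv2.contourArea(c)<80: continue
            q=ray(C,c[:,0],14 if k=='tray' else 20)[:,:2].astype(np.float32)
            if abs(q[:,1].mean())<460 and 150<q[:,0].mean()<800: 
                r=cv2.minAreaRect(q);print(n,k,np.round(r[0]),np.round(r[1]),round(r[2],1))
a=cv2.imread("pics/side0.png")
cv2.imwrite("pics/s_b.png",cv2.resize(a[130:280,230:400],None,fx=4,fy=4,interpolation=cv2.INTER_CUBIC))
```

```text
[[ 579. -268.]
 [ 709. -268.]
 [ 696.  158.]
 [ 567.  155.]] [129.53375732 425.72353625 128.64556029 424.10502842]
((637.7824096679688, -56.07405090332031), (129.5031280517578, 426.9234924316406), 1.6254768371582031)
scene pink [ 437. -177.] [54. 58.] 67.3
scene pink [ 327. -399.] [55. 57.] 78.1
scene pink [ 336. -268.] [57. 58.] 41.7
scene pink [ 212. -275.] [54. 56.] 8.9
scene blue [ 441. -340.] [55. 53.] 0.3
scene yellow [442. 157.] [67. 45.] 61.5
scene tray [637. -57.] [126. 425.] 1.6
side pink [ 329. -397.] [69. 57.] 81.8
side pink [ 215. -274.] [57. 79.] 9.0
side pink [ 339. -261.] [61. 64.] 37.3
side pink [ 439. -174.] [75. 58.] 68.6
side blue [ 445. -340.] [77. 56.] 89.2
side green [442.   3.] [61. 87.] 11.8
side yellow [438. 179.] [56. 61.] 22.0
side tray [636. -59.] [130. 445.] 1.6
```

View pics/s_b.png

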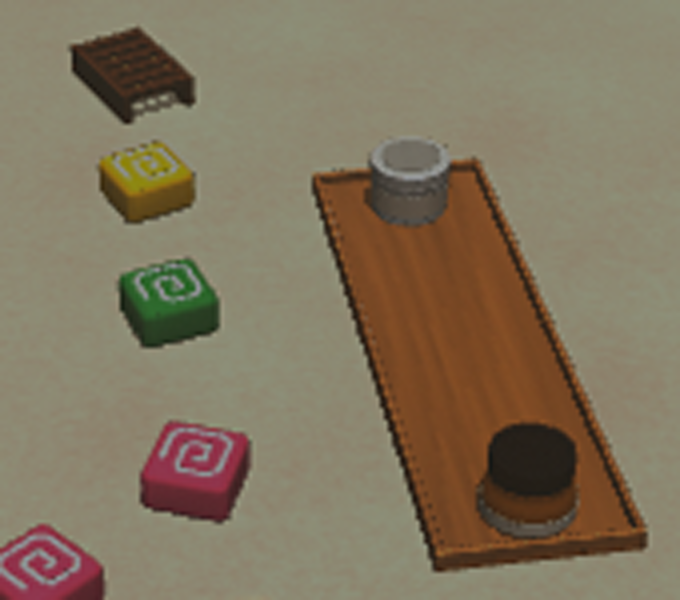

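```bash
python3 - <<'E'
from h import *
S=cam("side")
def f(z,Z,n):
    z=np.array(z,float); C=cam(n)
    uv=np.c_[230+z[:,0]/4,130+z[:,1]/4] if n=="side" else np.c_[220+z[:,0]/4,150+z[:,1]/3.75]
    P=ray(C,uv,Z)[:,:2]; print(n,P.round(0).tolist(),P.mean(0).round(1),np.linalg.norm(P-np.roll(P,-1,0),axis=1).round(0)); d=np.roll(P,-1,0)-P; print(np.degrees(np.arctan2(d[:,1],d[:,0])).round(1))
f([(72,46),(140,29),(193,75),(127,103)],26,"side")
f([(598,90),(668,28),(729,66),(655,122)],26,"scene")
f([(101,172),(160,140),(193,171),(130,195)],32,"side")
f([(435,128),(480,96),(526,130),(484,167)],32,"scene")
f([(143,470),(172,422),(250,440),(222,490)],32,"side")
f([(48,280),(52,235),(123,235),(125,285)],32,"scene")
f([(372,165),(410,138),(448,165),(410,190)],51,"side")
f([(320-0,0),(1,1)],6,"side")
E
python3 - <<'E'
from h import *
for n,(u,v) in {"scene":(556,298),"side":(409,160)}.items() if False else [("scene",(556,298)),("side",(409,156))]: 
    uv=(220+u/4,150+v/3.75) if n=="scene" else (230+u/4,130+v/4)
    print("tin",n,ray(cam(n),uv,51).round(0))
for n,(u,v) in [("scene",(125,468)),("side",(533,450))]: 
    uv=(220+u/4,150+v/3.75) if n=="scene" else (230+u/4,130+v/4)
    print("jar",n,ray(cam(n),uv,54).round(0))
E
```

```text
side [[393.0, 365.0], [452.0, 386.0], [489.0, 302.0], [432.0, 265.0]] [441.4 329.8] [ 63.  92.  68. 107.]
[  19.8  -66.5 -146.9  111.1]
scene [[434.0, 271.0], [393.0, 362.0], [453.0, 383.0], [485.0, 293.0]] [441.6 327.3] [101.  63.  96.  55.]
[ 114.    19.2  -70.7 -156. ]
side [[404.0, 156.0], [452.0, 196.0], [473.0, 148.0], [423.0, 121.0]] [438.3 155.1] [62. 52. 56. 40.]
[  39.4  -66.6 -152.   119. ]
scene [[424.0, 127.0], [406.0, 177.0], [455.0, 191.0], [478.0, 141.0]] [441.  158.8] [53. 51. 55. 56.]
[ 109.4   16.4  -65.8 -165. ]
side [[408.0, -191.0], [430.0, -147.0], [477.0, -171.0], [454.0, -216.0]] [ 442.2 -181.2] [49. 53. 50. 53.]
[  63.4  -27.3 -116.9  151.7]
scene [[450.0, -210.0], [409.0, -191.0], [430.0, -142.0], [477.0, -161.0]] [ 441.4 -176.1] [45. 53. 50. 57.]
[ 154.7   65.9  -21.1 -119.1]
side [[602.0, 107.0], [637.0, 141.0], [657.0, 100.0], [623.0, 70.0]] [629.9 104.5] [48. 46. 45. 43.]
[  43.9  -63.5 -139.1  119.9]
side [[616.0, 453.0], [335.0, 493.0]] [475.9 473.3] [284. 284.]
[171.9  -8.1]
tin scene [[630. 114.  51.]]
tin side [[631. 116.  51.]]
jar scene [[ 646. -231.   54.]]
jar side [[ 643. -229.   54.]]
```

```bash
cat >> h.py <<'E'
def plan(xyz,yawdeg,n,g):
    o=get_obs(); p=np.array(o['tool_pos']); e=o['tcp_rot']; y0=np.degrees(e[2]); dy=(yawdeg-y0+180)%360-180
    print("from",p.round(1),round(y0,1),"roll/pitch",np.degrees(e[:2]).round(2),"d",(np.array(xyz)-p).round(1),round(dy,1))
    Rt=R.from_euler('xyz',e); dp=(np.array(xyz,float)-p)/n
    for i in range(n):
        Ri=R.from_euler('z',dy*i/n,degrees=True)*Rt
        s=Ri.inv().apply(dp)/20
        print(*s.round(2),0,0,round(-dy/n/4,2),g,sep=',')
E
python3 - <<'E'
from h import *
plan([441,328,180],111.5,14,-1)
E
```

```text
from [187.6 490.  226.2] 159.0 roll/pitch [-1.7994e+02 -1.0000e-02] d [ 253.4 -162.   -46.2] -47.5
-1.05,-0.22,0.17,0,0,0.85,-1
-1.06,-0.15,0.17,0,0,0.85,-1
-1.07,-0.09,0.16,0,0,0.85,-1
-1.07,-0.03,0.16,0,0,0.85,-1
-1.07,0.04,0.16,0,0,0.85,-1
-1.07,0.1,0.16,0,0,0.85,-1
-1.06,0.16,0.16,0,0,0.85,-1
-1.05,0.23,0.16,0,0,0.85,-1
-1.03,0.29,0.16,0,0,0.85,-1
-1.02,0.35,0.16,0,0,0.85,-1
-0.99,0.41,0.16,0,0,0.85,-1
-0.97,0.47,0.16,0,0,0.85,-1
-0.94,0.52,0.16,0,0,0.85,-1
-0.91,0.58,0.16,0,0,0.85,-1
```

Call:
{"api": "step_arm", "payload": {"moves": [-1, -0.2, 0.16, 0, 0, 0.85, -1, -1, -0.15, 0.16, 0, 0, 0.85, -1, -1, -0.1, 0.16, 0, 0, 0.85, -1, -1, 0, 0.16, 0, 0, 0.85, -1, -1, 0.05, 0.16, 0, 0, 0.85, -1, -1, 0.1, 0.16, 0, 0, 0.85, -1, -1, 0.15, 0.16, 0, 0, 0.85, -1, -1, 0.2, 0.16, 0, 0, 0.85, -1]}}

```text
time: 0.82
tool_pos: [324.5, 400.3, 197.9]
tcp_rot: [-3.137, -0.001, 2.288]
contact_force: [0.2, -0.3, -0.3]
grip_width: 91.3
```

Run:
```python
from h import *
plan([441,328,180],111.5,8,-1)
```

```text
from [324.5 400.3 197.9] 131.1 roll/pitch [-1.7974e+02 -4.0000e-02] d [116.5 -72.3 -17.9] -19.6
-0.82,0.25,0.11,0,0,0.61,-1
-0.81,0.29,0.11,0,0,0.61,-1
-0.79,0.32,0.11,0,0,0.61,-1
-0.78,0.36,0.11,0,0,0.61,-1
-0.76,0.39,0.11,0,0,0.61,-1
-0.75,0.42,0.11,0,0,0.61,-1
-0.73,0.45,0.11,0,0,0.61,-1
-0.71,0.48,0.11,0,0,0.61,-1
```

Call:
{"api": "step_arm", "payload": {"moves": [-0.82, 0.25, 0.11, 0, 0, 0.6, -1, -0.81, 0.29, 0.11, 0, 0, 0.6, -1, -0.8, 0.32, 0.11, 0, 0, 0.6, -1, -0.78, 0.36, 0.11, 0, 0, 0.6, -1, -0.76, 0.39, 0.11, 0, 0, 0.6, -1, -0.75, 0.42, 0.11, 0, 0, 0.6, -1, -0.73, 0.45, 0.11, 0, 0, 0.6, -1, -0.71, 0.5, 0.11, 0, 0, 0.6, -1]}}

```text
time: 1.48
tool_pos: [445.9, 321.2, 176.3]
tcp_rot: [-3.131, 0.002, 1.933]
contact_force: [0.4, -0.4, -0.0]
grip_width: 91.5
```

```bash
cat >> h.py <<'E'
def snap(name,fn):
    o=get_obs(); im=capture(name); cv2.imwrite(f"pics/{fn}.png",im[:,:,::-1]); return o,im,cam(name,o)
E
python3 - <<'E'
from h import *
o,im,C=snap("wrist","w1")
print(o['tool_pos'],np.degrees(o['tcp_rot']))
print(proj(C,[[441.5,328,26],[*o['tool_pos'][:2],0]]))
E
```

```text
[445.8806566  321.20556745 176.33649401] [-1.79416459e+02  1.33990421e-01  1.10742383e+02]
[[277.4127676  189.99705648]
 [279.16325429 192.68797252]]
```

View pics/w1.png

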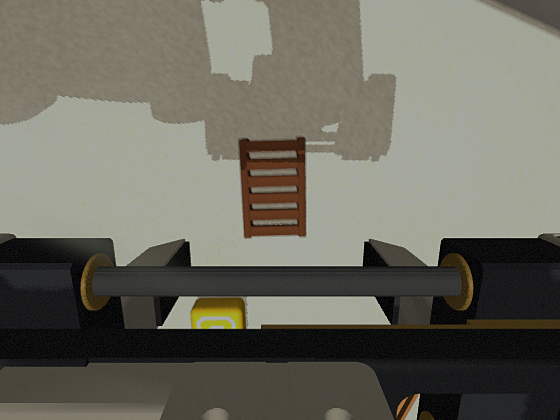

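The dish shows in the wrist view with corners near (241,138), (305,138), (307,237) and (245,238), almost aligned with the tool.

Run:
```python
from h import *
o=get_obs();C=cam("wrist",o); im=cv2.imread("pics/w1.png")
h=cv2.cvtColor(im,cv2.COLOR_BGR2HSV)
m=((h[:,:,0]<14)&(h[:,:,1]>120)).astype(np.uint8)*255
m[250:]=0; m[:120]=0; m[:,:220]=0;m[:,330:]=0
m=cv2.morphologyEx(m,cv2.MORPH_CLOSE,np.ones((15,15)))
c=max(cv2.findContours(m,0,1)[0],key=cv2.contourArea)
P=ray(C,c[:,0],26)[:,:2].astype(np.float32); print(cv2.minAreaRect(P))
P=ray(C,[(241,138),(305,138),(307,237),(245,238)],26)[:,:2];print(P.round(1),P.mean(0))
```

```text
((440.1188049316406, 325.41015625), (62.20798873901367, 97.74654388427734), 21.914669036865234)
[[394.7 360.8]
 [451.1 381.9]
 [489.5 291.2]
 [430.7 267.9]] [441.50352292 325.4433981 ]
```

```bash
cat >> h.py <<'E'
def plan(xyz,yawdeg,n,g):
    o=get_obs(); p=np.array(o['tool_pos']); e=o['tcp_rot']; Rt=R.from_euler('xyz',e)
    Rg=R.from_euler('xyz',[180,0,yawdeg],degrees=True)
    rv=(Rt.inv()*Rg).as_rotvec(degrees=True); dp=(np.array(xyz,float)-p)/n
    print("from",p.round(1),np.degrees(e).round(1),"d",(np.array(xyz)-p).round(1),rv.round(1),o['grip_width'],o['time'])
    for i in range(n):
        Ri=Rt*R.from_rotvec(rv*i/n,degrees=True)
        print(*[f"{v:.2f}" for v in Ri.inv().apply(dp)/20],*[f"{v:.2f}" for v in rv/n/4],g,sep=', ')
E
python3 - <<'E'
from h import *
plan([440.5,325.5,6],111.9,10,-1)
E
```

```text
from [448.4 319.5 175.8] [-179.5    0.2  110.5] d [  -7.9    6.  -169.8] [-0.5  0.2 -1.4] 91.76448205330288 1.5333
0.05, -0.02, 0.85, -0.01, 0.01, -0.04, -1
0.05, -0.02, 0.85, -0.01, 0.01, -0.04, -1
0.04, -0.02, 0.85, -0.01, 0.01, -0.04, -1
0.04, -0.02, 0.85, -0.01, 0.01, -0.04, -1
0.04, -0.02, 0.85, -0.01, 0.01, -0.04, -1
0.04, -0.02, 0.85, -0.01, 0.01, -0.04, -1
0.04, -0.02, 0.85, -0.01, 0.01, -0.04, -1
0.04, -0.02, 0.85, -0.01, 0.01, -0.04, -1
0.04, -0.02, 0.85, -0.01, 0.01, -0.04, -1
0.04, -0.02, 0.85, -0.01, 0.01, -0.04, -1
```

Call:
{"api": "step_arm", "payload": {"moves": [0.06, -0.04, 0.85, -0.02, 0.01, -0.04, -1, 0.06, -0.04, 0.85, -0.02, 0.01, -0.04, -1, 0.06, -0.04, 0.85, -0.02, 0.01, -0.04, -1, 0.06, -0.04, 0.85, -0.02, 0.01, -0.04, -1, 0.06, -0.04, 0.85, -0.02, 0.01, -0.04, -1, 0.06, -0.04, 0.85, -0.02, 0.01, -0.04, -1]}}

```text
time: 2.03
tool_pos: [444.4, 324.0, 72.4]
tcp_rot: [3.135, -0.001, 1.943]
contact_force: [0.0, 0.7, -0.3]
grip_width: 92.3
```

Run:
```python
from h import *
plan([438.7,327,6],111.9,4,-1)
```

```text
from [444.4 324.   72.4] [ 1.796e+02 -1.000e-01  1.113e+02] d [ -5.7   3.  -66.4] [ 0.4 -0.1 -0.6] 92.34057546590547 2.0333
0.06, -0.06, 0.83, 0.02, -0.00, -0.04, -1
0.06, -0.06, 0.83, 0.02, -0.00, -0.04, -1
0.06, -0.05, 0.83, 0.02, -0.00, -0.04, -1
0.06, -0.05, 0.83, 0.02, -0.00, -0.04, -1
```

Call:
{"api": "step_arm", "payload": {"moves": [0.08, -0.07, 0.83, 0.02, 0, -0.04, -1, 0.08, -0.07, 0.83, 0.02, 0, -0.04, -1, 0.06, -0.06, 0.8, 0.02, 0, -0.04, -1, 0.06, -0.06, 0.4, 0, 0, -0.04, -1, 0, 0, 0, 0, 0, 0, -1]}}

```text
time: 2.45
tool_pos: [433.5, 326.7, 8.4]
tcp_rot: [-3.135, -0.001, 1.957]
contact_force: [-0.0, -0.2, 0.2]
grip_width: 92.0
```

Run:
```python
from h import *
plan([438.7,327,6],111.9,1,-1)
```

```text
from [433.5 326.7   8.4] [-179.6   -0.   112.1] d [ 5.2  0.3 -2.4] [-0.4 -0.   0.2] 91.99062624043154 2.45
-0.08, 0.25, 0.12, -0.09, -0.01, 0.05, -1
```

Call:
{"api": "step_arm", "payload": {"moves": [-0.08, 0.25, 0.12, -0.08, 0, 0, -1, 0, 0, 0, 0, 0, 0, 1, 0, 0, 0, 0, 0, 0, 1, 0, 0, 0, 0, 0, 0, 1, 0, 0, 0, 0, 0, 0, 1]}}

```text
time: 2.87
tool_pos: [440.8, 328.1, 8.3]
tcp_rot: [3.138, -0.001, 1.957]
contact_force: [1.6, 1.2, -1.0]
grip_width: 69.5
```

Run:
```python
from h import *
plan([438.7,327,46],91.8,3,1)
```

```text
from [440.8 328.1   8.3] [ 1.798e+02 -1.000e-01  1.121e+02] d [-2.1 -1.1 37.7] [ 0.2 -0.1 20.3] 69.50841256438616 2.8667
-0.00, -0.04, -0.63, 0.02, -0.01, 1.69, 1
-0.01, -0.04, -0.63, 0.02, -0.01, 1.69, 1
-0.01, -0.04, -0.63, 0.02, -0.01, 1.69, 1
```

Call:
{"api": "step_arm", "payload": {"moves": [0, 0, 0.1, 0, 0, 0, 1, 0, 0, 0, 0, 0, 0, 1, 0, 0, 0, 0, 0, 0, 1]}}

```text
time: 3.12
tool_pos: [441.4, 328.3, 8.1]
tcp_rot: [3.136, -0.001, 1.957]
contact_force: [0.9, 0.6, -1.1]
grip_width: 63.6
```

Run:
```python
from h import *
plan([637.5,-57,100],91.8,22,1)
```

```text
from [441.4 328.3   8.1] [ 1.797e+02 -1.000e-01  1.121e+02] d [ 196.1 -385.3   91.9] [ 0.3 -0.1 20.3] 63.56426919292365 3.1167
-0.98, 0.08, -0.21, 0.00, -0.00, 0.23, 1
-0.98, 0.10, -0.21, 0.00, -0.00, 0.23, 1
-0.98, 0.12, -0.21, 0.00, -0.00, 0.23, 1
-0.97, 0.13, -0.21, 0.00, -0.00, 0.23, 1
-0.97, 0.15, -0.21, 0.00, -0.00, 0.23, 1
-0.97, 0.16, -0.21, 0.00, -0.00, 0.23, 1
-0.97, 0.18, -0.21, 0.00, -0.00, 0.23, 1
-0.96, 0.19, -0.21, 0.00, -0.00, 0.23, 1
-0.96, 0.21, -0.21, 0.00, -0.00, 0.23, 1
-0.96, 0.22, -0.21, 0.00, -0.00, 0.23, 1
-0.95, 0.24, -0.21, 0.00, -0.00, 0.23, 1
-0.95, 0.26, -0.21, 0.00, -0.00, 0.23, 1
-0.94, 0.27, -0.21, 0.00, -0.00, 0.23, 1
-0.94, 0.29, -0.21, 0.00, -0.00, 0.23, 1
-0.94, 0.30, -0.21, 0.00, -0.00, 0.23, 1
-0.93, 0.32, -0.21, 0.00, -0.00, 0.23, 1
-0.93, 0.33, -0.21, 0.00, -0.00, 0.23, 1
-0.92, 0.35, -0.21, 0.00, -0.00, 0.23, 1
-0.91, 0.36, -0.21, 0.00, -0.00, 0.23, 1
-0.91, 0.37, -0.21, 0.00, -0.00, 0.23, 1
-0.90, 0.39, -0.21, 0.00, -0.00, 0.23, 1
-0.90, 0.40, -0.21, 0.00, -0.00, 0.23, 1
```

Call:
{"api": "step_arm", "payload": {"moves": [0, 0, -0.8, 0, 0, 0, 1, 0, 0, -1, 0, 0, 0, 1, 0, 0, -1, 0, 0, 0, 1, 0, 0, -1, 0, 0, 0, 1, 0, 0, -0.6, 0, 0, 0, 1]}}

```text
time: 3.53
tool_pos: [438.5, 326.5, 95.2]
tcp_rot: [-3.138, -0.0, 1.957]
contact_force: [0.2, 0.9, -0.6]
grip_width: 63.8
```

Run:
```python
from h import *
plan([637.5,-57,100],91.8,22,1)
```

```text
from [438.5 326.5  95.2] [-179.8   -0.   112.1] d [ 199.  -383.5    4.8] [-0.2  0.  20.3] 63.75702737333174 3.5333
-0.98, 0.09, -0.01, -0.00, 0.00, 0.23, 1
-0.98, 0.11, -0.01, -0.00, 0.00, 0.23, 1
-0.97, 0.12, -0.01, -0.00, 0.00, 0.23, 1
-0.97, 0.14, -0.01, -0.00, 0.00, 0.23, 1
-0.97, 0.15, -0.01, -0.00, 0.00, 0.23, 1
-0.97, 0.17, -0.01, -0.00, 0.00, 0.23, 1
-0.96, 0.18, -0.01, -0.00, 0.00, 0.23, 1
-0.96, 0.20, -0.01, -0.00, 0.00, 0.23, 1
-0.96, 0.22, -0.01, -0.00, 0.00, 0.23, 1
-0.95, 0.23, -0.01, -0.00, 0.00, 0.23, 1
-0.95, 0.25, -0.01, -0.00, 0.00, 0.23, 1
-0.95, 0.26, -0.01, -0.00, 0.00, 0.23, 1
-0.94, 0.28, -0.01, -0.00, 0.00, 0.23, 1
-0.94, 0.29, -0.01, -0.00, 0.00, 0.23, 1
-0.93, 0.31, -0.01, -0.00, 0.00, 0.23, 1
-0.93, 0.32, -0.01, -0.00, 0.00, 0.23, 1
-0.92, 0.34, -0.01, -0.00, 0.00, 0.23, 1
-0.92, 0.35, -0.01, -0.00, 0.00, 0.23, 1
-0.91, 0.37, -0.01, -0.00, 0.00, 0.23, 1
-0.90, 0.38, -0.01, -0.00, 0.00, 0.23, 1
-0.90, 0.40, -0.01, -0.00, 0.00, 0.23, 1
-0.89, 0.41, -0.01, -0.00, 0.00, 0.23, 1
```

Call:
{"api": "step_arm", "payload": {"moves": [-0.98, 0.1, -0.05, 0, 0, 0.23, 1, -0.98, 0.1, -0.05, 0, 0, 0.23, 1, -0.97, 0.12, -0.05, 0, 0, 0.23, 1, -0.97, 0.14, -0.05, 0, 0, 0.23, 1, -0.97, 0.15, -0.05, 0, 0, 0.23, 1, -0.97, 0.17, -0.05, 0, 0, 0.23, 1, -0.96, 0.18, -0.05, 0, 0, 0.23, 1, -0.96, 0.2, -0.05, 0, 0, 0.23, 1]}}

```text
time: 4.2
tool_pos: [513.1, 185.7, 106.9]
tcp_rot: [3.137, -0.002, 1.83]
contact_force: [0.6, 1.0, -1.0]
grip_width: 63.8
```

Call:
{"api": "step_arm", "payload": {"moves": [-0.96, 0.22, -0.02, 0, 0, 0.23, 1, -0.95, 0.23, -0.02, 0, 0, 0.23, 1, -0.95, 0.25, -0.02, 0, 0, 0.23, 1, -0.95, 0.26, -0.02, 0, 0, 0.23, 1, -0.94, 0.28, -0.02, 0, 0, 0.23, 1, -0.94, 0.3, -0.02, 0, 0, 0.23, 1]}}

```text
time: 4.7
tool_pos: [569.2, 75.3, 108.3]
tcp_rot: [3.139, -0.003, 1.728]
contact_force: [-0.0, -0.0, -1.5]
grip_width: 63.8
```

Run:
```python
from h import *
plan([637.5,-57,100],91.8,8,1)
```

```text
from [569.2  75.3 108.3] [179.8  -0.2  99. ] d [  68.3 -132.3   -8.3] [ 0.2 -0.2  7.2] 63.82815268677934 4.7
-0.88, 0.29, 0.05, 0.00, -0.01, 0.23, 1
-0.88, 0.31, 0.05, 0.00, -0.01, 0.23, 1
-0.87, 0.32, 0.05, 0.00, -0.01, 0.23, 1
-0.87, 0.33, 0.05, 0.00, -0.01, 0.23, 1
-0.86, 0.35, 0.05, 0.00, -0.01, 0.23, 1
-0.86, 0.36, 0.05, 0.00, -0.01, 0.23, 1
-0.85, 0.37, 0.05, 0.00, -0.01, 0.23, 1
-0.85, 0.39, 0.05, 0.00, -0.01, 0.23, 1
```

Call:
{"api": "step_arm", "payload": {"moves": [-0.88, 0.29, 0.05, 0, 0, 0.23, 1, -0.88, 0.31, 0.05, 0, 0, 0.23, 1, -0.87, 0.32, 0.05, 0, 0, 0.23, 1, -0.87, 0.33, 0.05, 0, 0, 0.23, 1, -0.86, 0.35, 0.05, 0, 0, 0.23, 1, -0.86, 0.36, 0.05, 0, 0, 0.23, 1, -0.6, 0.25, 0.05, 0, 0, 0.23, 1, 0, 0, 0, 0, 0, 0.1, 1]}}

```text
time: 5.37
tool_pos: [628.6, -45.6, 98.5]
tcp_rot: [3.14, -0.003, 1.598]
contact_force: [0.4, 0.3, -1.6]
grip_width: 64.0
```

Run:
```python
from h import *
o,im,C=snap("wrist","w2")
print(o['tool_pos'],np.degrees(o['tcp_rot']))
plan([637.5,-57,100],91.8,1,1)
```

```text
[628.56387479 -45.55554411  98.49431339] [ 1.79924602e+02 -1.44035828e-01  9.15384647e+01]
from [628.  -44.4  98.5] [180.   -0.2  91.5] d [  9.5 -12.6   1.5] [ 0.  -0.2 -0.3] 64.06310849281573 5.4167
-0.64, 0.46, -0.08, 0.01, -0.05, -0.06, 1
```

View pics/w2.png

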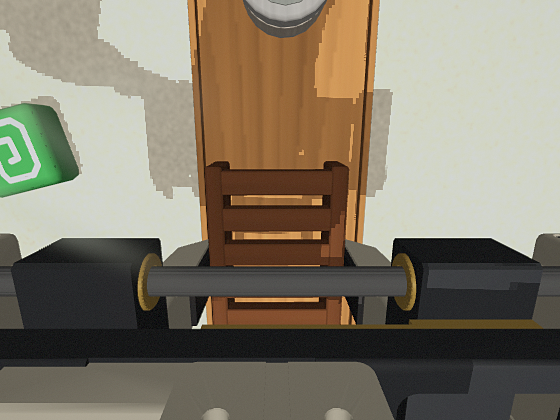

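The wrist view shows the dish held square, the tin at (285,15), and the tray edges at about x=190 and x=378 near the top.

```bash
cat >> h.py <<'E'
def brown(im):
    h=cv2.cvtColor(im,cv2.COLOR_RGB2HSV); return ((h[:,:,0]<22)&(h[:,:,1]>100))
def edges(im,C,r0,r1,lo,hi,mid):
    m=brown(im); L=[];Rr=[]
    for r in range(r0,r1,4):
        row=np.where(m[r,lo:hi])[0]+lo
        if len(row)>20: L.append((row[0],r));Rr.append((row[-1]+1,r))
    return np.array(L),np.array(Rr)
E
python3 - <<'E'
from h import *
from plant import *
im=cv2.imread("pics/w2.png")[:,:,::-1].copy()
o=dict(tool_pos=np.array([628.56,-45.56,98.49]),tcp_rot=np.radians([179.92,-.144,91.54])); C=cam("wrist",o)
L,Rr=edges(im,C,4,150,150,440,280)
for n,E in (("L",L),("R",Rr)):
    P=ray(C,E,14)[:,:2]; a=np.polyfit(P[:,1],P[:,0],1); print(n,a,"x at y=-57:",np.polyval(a,-57),"y range",P[:,1].min(),P[:,1].max()); print(E[::6].tolist(), (P[:,0]-np.polyval(a,P[:,1])).std())
E
```

```text
L [-2.68991817e-02  5.66613479e+02] x at y=-57: 568.1467328127253 y range 5.3308163646434945 100.76366200472816
[[188, 4], [189, 28], [191, 52], [192, 76], [194, 100], [195, 124], [197, 148]] 0.20456779509250245
R [-2.77065949e-02  6.95891666e+02] x at y=-57: 697.4709417696184 y range 8.690626892152546 104.19533355592858
[[379, 4], [377, 28], [376, 52], [374, 76], [373, 100], [371, 124], [369, 148]] 0.20647147813626268
```

Run:
```python
from h import *
o=dict(tool_pos=np.array([628.56,-45.56,98.49]),tcp_rot=np.radians([179.92,-.144,91.54])); C=cam("wrist",o)
P=ray(C,[(207,164),(348,164),(209,225),(347,225)],116)[:,:2]
print(P.round(1), (P[0]+P[1])/2,(P[2]+P[3])/2, proj(C,[o['tool_pos']]))
```

```text
[[595.6   4.8]
 [657.6   6.4]
 [595.8 -23.2]
 [659.4 -21.5]] [626.58432693   5.61425191] [627.57073327 -22.35128719] [[278.47944823 257.24585697]]
```

Run:
```python
import cv2
a=cv2.imread("pics/w2.png"); cv2.imwrite("pics/w2z.png",cv2.resize(a[140:290,170:390],None,fx=3.6,fy=3.6,interpolation=cv2.INTER_CUBIC))
```

```text
(no output)
```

View pics/w2z.png

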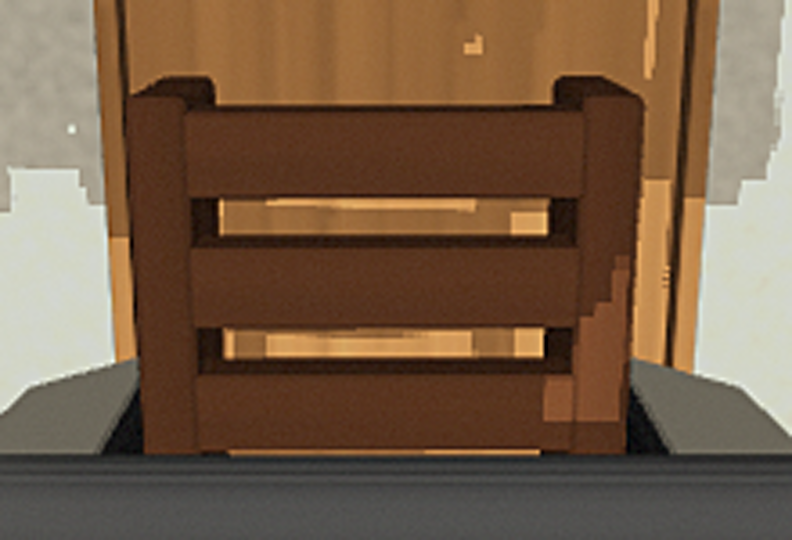

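Run:
```python
from h import *
plan([636.3,-57.5,40],91.6,5,1)
```

```text
from [628.  -44.4  98.5] [180.   -0.2  91.5] d [  8.3 -13.1 -58.5] [ 0.  -0.2 -0.1] 64.06310849281573 5.4167
-0.13, 0.08, 0.58, 0.00, -0.01, -0.00, 1
-0.13, 0.08, 0.58, 0.00, -0.01, -0.00, 1
-0.13, 0.08, 0.58, 0.00, -0.01, -0.00, 1
-0.13, 0.08, 0.58, 0.00, -0.01, -0.00, 1
-0.13, 0.08, 0.58, 0.00, -0.01, -0.00, 1
```

Call:
{"api": "step_arm", "payload": {"moves": [-0.3, 0.2, 0.5, 0, 0, 0, 1, -0.2, 0.12, 0.6, 0, 0, 0, 1, -0.1, 0.08, 0.6, 0, 0, 0, 1, -0.1, 0.05, 0.6, 0, 0, 0, 1, 0, 0, 0.5, 0, 0, 0, 1, 0, 0, 0, 0, 0, 0, 1]}}

```text
time: 5.92
tool_pos: [635.9, -54.9, 35.3]
tcp_rot: [-3.139, -0.005, 1.602]
contact_force: [-0.7, 0.9, -1.1]
grip_width: 63.4
```

Run:
```python
from h import *
plan([636.3,-57.5,15],91.6,3,1)
```

```text
from [635.9 -54.9  35.3] [-179.8   -0.3   91.8] d [  0.4  -2.6 -20.3] [-0.2 -0.3  0.2] 63.42194157051105 5.9167
-0.05, 0.01, 0.34, -0.01, -0.02, 0.02, 1
-0.04, 0.01, 0.34, -0.01, -0.02, 0.02, 1
-0.04, 0.01, 0.34, -0.01, -0.02, 0.02, 1
```

Call:
{"api": "step_arm", "payload": {"moves": [-0.05, 0, 0.35, 0, -0.02, 0, 1, -0.05, 0, 0.3, 0, -0.02, 0, 1, 0, 0, 0.2, 0, 0, 0, 1, 0, 0, 0.15, 0, 0, 0, 1, 0, 0, 0.05, 0, 0, 0, 1]}}

```text
time: 6.33
tool_pos: [635.5, -56.0, 13.1]
tcp_rot: [-3.138, -0.002, 1.604]
contact_force: [-6.1, -0.3, 13.5]
grip_width: 64.0
```

Call:
{"api": "step_arm", "payload": {"moves": [0, 0, -0.05, 0, 0, 0, -0.6, 0, 0, 0, 0, 0, 0, -0.6, 0, 0, 0, 0, 0, 0, -0.6, 0, 0, 0, 0, 0, 0, -0.6]}}

```text
time: 6.67
tool_pos: [636.9, -56.1, 16.1]
tcp_rot: [3.141, -0.001, 1.604]
contact_force: [-0.1, -0.0, 0.6]
grip_width: 73.2
```

Call:
{"api": "step_arm", "payload": {"moves": [0, 0, -0.6, 0, 0, 0, -0.6, 0, 0, -1, 0, 0, 0, -0.6, 0, 0, -1, 0, 0, 0, -1, 0, 0, -1, 0, 0, 0, -1, 0, 0, -1, 0, 0, 0, -1, 0, 0, -1, 0, 0, 0, -1, 0, 0, -1, 0, 0, 0, -1, 0, 0, -0.5, 0, 0, 0, -1]}}

```text
time: 7.33
tool_pos: [635.6, -56.0, 167.0]
tcp_rot: [-3.138, -0.002, 1.604]
contact_force: [0.4, -0.6, -0.5]
grip_width: 92.0
```

Run:
```python
from h import *
o,im,C=snap("wrist","w3"); np.savez("w3.npz",p=o['tool_pos'],r=o['tcp_rot'])
print(o['tool_pos'],np.degrees(o['tcp_rot']))
```

```text
[635.57162389 -56.04361918 166.9628449 ] [-1.79813054e+02 -1.28924463e-01  9.18881908e+01]
```

View pics/w3.png

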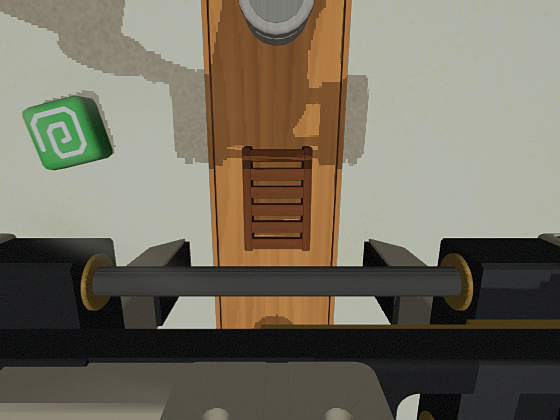

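The dish lies in the tray between columns 243 and 312, rows 147–250. The tray edges run from 202 to 352 at the top, and the tin is at about (277,8).

Run:
```python
from h import *
d=np.load("w3.npz"); im=cv2.imread("pics/w3.png")[:,:,::-1].copy()
C=cam("wrist",dict(tool_pos=d['p'],tcp_rot=d['r']))
L,Rr=edges(im,C,4,140,150,440,280)
A=[]
for n,E in (("L",L),("R",Rr)):
    P=ray(C,E,14)[:,:2]; a=np.polyfit(P[:,1],P[:,0],1); A.append(a); print(n,a,np.polyval(a,-57))
a=(A[0]+A[1])/2; print("centre",a,np.polyval(a,-57))
P=ray(C,[(243,147),(312,147),(311,248),(246,250)],32)[:,:2]; print(P.round(1),P.mean(0),"off centre line",P.mean(0)[0]-np.polyval(a,P.mean(0)[1]))
```

```text
L [-2.56541878e-02  5.66408420e+02] 567.8707082338992
R [-2.74486674e-02  6.96301002e+02] 697.8655757767584
centre [-2.65514276e-02  6.31354711e+02] 632.8681420053289
[[ 602.2   -6.5]
 [ 664.5   -4.5]
 [ 669.3 -101.5]
 [ 605.8 -105.7]] [635.46190097 -54.55539396] off centre line 2.658666741582465
```

Run:
```python
from h import *
plan([441,158,185],90,14,-1)
```

```text
from [636.4 -56.2 168.7] [-1.80e+02 -1.00e-01  9.19e+01] d [-195.4  214.2   16.3] [-0.  -0.1  1.9] 91.81476508350505 7.3833
0.79, -0.67, -0.06, -0.00, -0.00, 0.03, -1
0.79, -0.67, -0.06, -0.00, -0.00, 0.03, -1
0.78, -0.68, -0.06, -0.00, -0.00, 0.03, -1
0.78, -0.68, -0.06, -0.00, -0.00, 0.03, -1
0.78, -0.68, -0.06, -0.00, -0.00, 0.03, -1
0.78, -0.68, -0.06, -0.00, -0.00, 0.03, -1
0.78, -0.68, -0.06, -0.00, -0.00, 0.03, -1
0.78, -0.69, -0.06, -0.00, -0.00, 0.03, -1
0.77, -0.69, -0.06, -0.00, -0.00, 0.03, -1
0.77, -0.69, -0.06, -0.00, -0.00, 0.03, -1
0.77, -0.69, -0.06, -0.00, -0.00, 0.03, -1
0.77, -0.69, -0.06, -0.00, -0.00, 0.03, -1
0.77, -0.69, -0.06, -0.00, -0.00, 0.03, -1
0.77, -0.70, -0.06, -0.00, -0.00, 0.03, -1
```

Run:
```python
from h import *
plan([441,158,180],110,14,-1)
```

```text
from [636.4 -56.2 168.7] [-1.80e+02 -1.00e-01  9.19e+01] d [-195.4  214.2   11.3] [  0.   -0.1 -18.1] 91.81476508350505 7.3833
0.79, -0.67, -0.04, 0.00, -0.00, -0.32, -1
0.80, -0.65, -0.04, 0.00, -0.00, -0.32, -1
0.82, -0.64, -0.04, 0.00, -0.00, -0.32, -1
0.83, -0.62, -0.04, 0.00, -0.00, -0.32, -1
0.85, -0.60, -0.04, 0.00, -0.00, -0.32, -1
0.86, -0.58, -0.04, 0.00, -0.00, -0.32, -1
0.87, -0.56, -0.04, 0.00, -0.00, -0.32, -1
0.88, -0.54, -0.04, 0.00, -0.00, -0.32, -1
0.90, -0.52, -0.04, 0.00, -0.00, -0.32, -1
0.91, -0.50, -0.04, 0.00, -0.00, -0.32, -1
0.92, -0.48, -0.04, 0.00, -0.00, -0.32, -1
0.93, -0.46, -0.04, 0.00, -0.00, -0.32, -1
0.94, -0.44, -0.04, 0.00, -0.00, -0.32, -1
0.95, -0.42, -0.04, 0.00, -0.00, -0.32, -1
```

Call:
{"api": "step_arm", "payload": {"moves": [0.79, -0.67, -0.04, 0, 0, -0.32, -1, 0.8, -0.65, -0.04, 0, 0, -0.32, -1, 0.82, -0.64, -0.04, 0, 0, -0.32, -1, 0.83, -0.62, -0.04, 0, 0, -0.32, -1, 0.85, -0.6, -0.04, 0, 0, -0.32, -1, 0.86, -0.58, -0.04, 0, 0, -0.32, -1, 0.87, -0.56, -0.04, 0, 0, -0.32, -1, 0.88, -0.54, -0.04, 0, 0, -0.32, -1]}}

```text
time: 8.05
tool_pos: [521.7, 67.2, 177.5]
tcp_rot: [3.136, 0.002, 1.785]
contact_force: [0.5, 0.7, 0.2]
grip_width: 91.5
```

Call:
{"api": "step_arm", "payload": {"moves": [0.9, -0.52, -0.04, 0, 0, -0.32, -1, 0.9, -0.5, -0.04, 0, 0, -0.32, -1, 0.9, -0.5, -0.04, 0, 0, -0.32, -1, 0.9, -0.45, -0.04, 0, 0, -0.32, -1, 0.9, -0.45, -0.04, 0, 0, -0.32, -1, 0.6, -0.4, 0, 0, 0, -0.3, -1, 0, 0, 0, 0, 0, 0, -1]}}

```text
time: 8.63
tool_pos: [431.8, 156.1, 181.8]
tcp_rot: [3.137, 0.001, 1.928]
contact_force: [-0.9, 0.4, 0.1]
grip_width: 91.6
```

```bash
cat >> h.py <<'E'
def bar(im,C,k,zc=32,save=None):
    h=cv2.cvtColor(im,cv2.COLOR_RGB2HSV); H,S,V=cv2.split(h)
    m={'yellow':(H>20)&(H<36)&(S>110),'pink':((H>155)|(H<5))&(S>90)&(V>50),'blue':(H>100)&(H<130)&(S>120),'green':(H>50)&(H<85)&(S>90)}[k].astype(np.uint8)*255
    m=cv2.morphologyEx(m,cv2.MORPH_CLOSE,np.ones((9,9)))
    for c in cv2.findContours(m,0,1)[0]:
        if cv2.contourArea(c)<900: continue
        u=cv2.minAreaRect(c); P=ray(C,c[:,0],zc)[:,:2].astype(np.float32); r=cv2.minAreaRect(P)
        print(k,"px",np.round(u[0]),np.round(u[1]),"world",np.round(r[0],1),np.round(r[1],1),round(r[2],1))
E
python3 - <<'E'
from h import *
o,im,C=snap("wrist","w4"); np.savez("w4.npz",p=o['tool_pos'],r=o['tcp_rot'])
print(o['tool_pos'],np.degrees(o['tcp_rot'])); bar(im,C,'yellow')
E
```

```text
[431.78071799 156.13018221 181.84623989] [1.79720587e+02 7.76858077e-02 1.10448589e+02]
yellow px [ 95. 289.] [69. 39.] world [285.6  -5.3] [41.9 80.9] 21.0
yellow px [408. 303.] [100. 294.] world [608.6  94.7] [323.7 122.5] 29.5
yellow px [279. 195.] [58. 56.] world [433.3 159.7] [56.1 58.6] 21.9
```

View pics/w4.png

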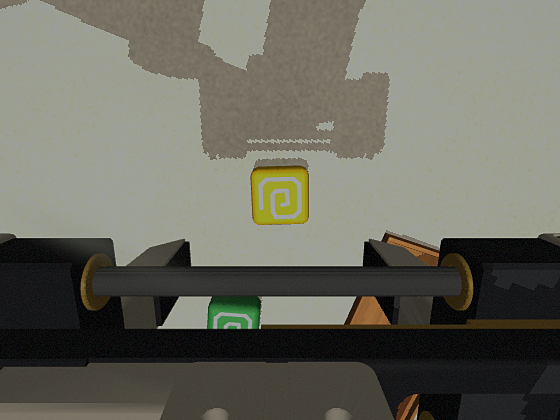

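The yellow bar sits at (279,195), almost under the TCP, and it is turned 21.9°.

Run:
```python
from h import *
plan([435.5,159,60],111.9,6,-1)
```

```text
from [432.9 155.6 182. ] [1.797e+02 1.000e-01 1.104e+02] d [   2.6    3.4 -122. ] [ 0.3  0.1 -1.5] 91.77299879962978 8.6833
0.02, 0.02, 1.02, 0.01, 0.00, -0.06, -1
0.02, 0.03, 1.02, 0.01, 0.00, -0.06, -1
0.02, 0.03, 1.02, 0.01, 0.00, -0.06, -1
0.02, 0.03, 1.02, 0.01, 0.00, -0.06, -1
0.02, 0.03, 1.02, 0.01, 0.00, -0.06, -1
0.02, 0.03, 1.02, 0.01, 0.00, -0.06, -1
```

Call:
{"api": "step_arm", "payload": {"moves": [0.04, 0.06, 1, 0.01, 0, -0.08, -1, 0.03, 0.05, 1, 0.01, 0, -0.08, -1, 0.02, 0.03, 1, 0.01, 0, -0.06, -1, 0.02, 0.02, 1, 0.01, 0, -0.06, -1, 0.02, 0.02, 1, 0.01, 0, -0.06, -1, 0.02, 0.02, 1, 0.01, 0, -0.06, -1, 0, 0, 0.5, 0, 0, 0, -1, 0, 0, 0, 0, 0, 0, -1]}}

```text
time: 9.35
tool_pos: [445.5, 155.8, 48.6]
tcp_rot: [3.129, 0.007, 1.95]
contact_force: [0.1, -0.7, 0.5]
grip_width: 91.7
```

Run:
```python
from h import *
plan([435.5,159,8],111.9,4,-1)
```

```text
from [445.5 155.8  48.6] [179.3   0.4 111.7] d [-10.    3.2 -40.6] [ 0.7  0.4 -0.2] 91.74185397712458 9.35
0.09, -0.11, 0.51, 0.05, 0.03, -0.01, -1
0.09, -0.11, 0.51, 0.05, 0.03, -0.01, -1
0.09, -0.10, 0.51, 0.05, 0.03, -0.01, -1
0.08, -0.10, 0.51, 0.05, 0.03, -0.01, -1
```

Call:
{"api": "step_arm", "payload": {"moves": [0.18, -0.25, 0.1, 0.05, 0.04, 0, -1, 0.1, -0.15, 0.3, 0.05, 0.03, 0, -1, 0, 0, 0, 0, 0, 0, -1]}}

```text
time: 9.6
tool_pos: [437.0, 157.0, 40.3]
tcp_rot: [3.135, 0.002, 1.947]
contact_force: [0.5, 0.2, 0.2]
grip_width: 91.8
```

Run:
```python
from h import *
plan([435.5,159,8],111.9,3,-1)
```

```text
from [437.  157.   40.3] [1.796e+02 1.000e-01 1.116e+02] d [ -1.5   2.  -32.3] [ 0.4  0.1 -0.3] 91.80172712407573 9.6
0.04, -0.01, 0.54, 0.03, 0.01, -0.03, -1
0.04, -0.01, 0.54, 0.03, 0.01, -0.03, -1
0.04, -0.01, 0.54, 0.03, 0.01, -0.03, -1
```

Call:
{"api": "step_arm", "payload": {"moves": [0.06, -0.02, 0.5, 0.03, 0, -0.03, -1, 0.06, -0.02, 0.5, 0.03, 0, -0.03, -1, 0, 0, 0.4, 0, 0, 0, -1, 0, 0, 0.1, 0, 0, 0, -1]}}

```text
time: 9.93
tool_pos: [437.2, 159.4, 9.7]
tcp_rot: [3.135, 0.003, 1.952]
contact_force: [-1.0, -0.5, 0.4]
grip_width: 92.0
```

Run:
```python
from h import *
plan([435.5,159,8],111.9,1,-1)
```

```text
from [437.2 159.4   9.7] [179.6   0.2 111.9] d [-1.7 -0.4 -1.7] [ 0.4  0.2 -0. ] 92.01232590671138 9.9333
0.01, -0.09, 0.08, 0.10, 0.05, -0.01, -1
```

Call:
{"api": "step_arm", "payload": {"moves": [0, 0, 0.02, 0.1, 0.05, 0, 1, 0, 0, 0, 0, 0, 0, 1, 0, 0, 0, 0, 0, 0, 1, 0, 0, 0, 0, 0, 0, 1, 0, 0, 0, 0, 0, 0, 1, 0, 0, 0, 0, 0, 0, 1, 0, 0, 0, 0, 0, 0, 1]}}

```text
time: 10.52
tool_pos: [437.1, 159.5, 8.7]
tcp_rot: [-3.14, -0.001, 1.953]
contact_force: [0.1, 0.4, -1.4]
grip_width: 58.0
```

Call:
{"api": "step_arm", "payload": {"moves": [0, 0, -0.8, 0, 0, 0, 1, 0, 0, -1, 0, 0, 0, 1, 0, 0, -1, 0, 0, 0, 1, 0, 0, -1, 0, 0, 0, 1, 0, 0, -0.8, 0, 0, 0, 1]}}

```text
time: 10.93
tool_pos: [434.1, 158.8, 100.8]
tcp_rot: [-3.13, -0.003, 1.952]
contact_force: [0.5, -0.7, -0.6]
grip_width: 57.7
```

Run:
```python
from h import *
d=np.load("w3.npz"); im=cv2.imread("pics/w3.png"); cv2.imwrite("pics/w3t.png",cv2.resize(im[0:60,200:360],None,fx=5,fy=5))
plan([631.4,40,100],91.6,12,1)
```

```text
from [434.1 158.8 100.8] [-1.794e+02 -1.000e-01  1.119e+02] d [ 197.3 -118.8   -0.8] [-0.7 -0.  20.3] 57.70035059037763 10.9333
-0.77, 0.58, -0.01, -0.01, -0.00, 0.42, 1
-0.75, 0.60, -0.00, -0.01, -0.00, 0.42, 1
-0.73, 0.62, -0.00, -0.01, -0.00, 0.42, 1
-0.71, 0.64, -0.00, -0.01, -0.00, 0.42, 1
-0.69, 0.66, -0.00, -0.01, -0.00, 0.42, 1
-0.67, 0.68, -0.00, -0.01, -0.00, 0.42, 1
-0.65, 0.70, -0.00, -0.01, -0.00, 0.42, 1
-0.63, 0.72, -0.00, -0.01, -0.00, 0.42, 1
-0.61, 0.74, 0.00, -0.01, -0.00, 0.42, 1
-0.59, 0.76, 0.00, -0.01, -0.00, 0.42, 1
-0.56, 0.78, 0.00, -0.01, -0.00, 0.42, 1
-0.54, 0.79, 0.00, -0.01, -0.00, 0.42, 1
```

View pics/w3t.png

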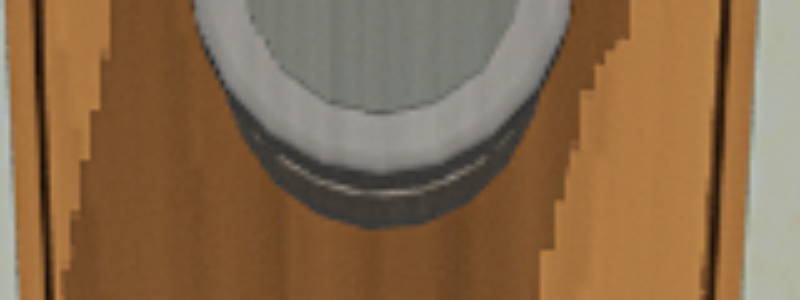

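The tin's front rim is at pixel (276.4,34.4) and its foot at (276.4,45.6).

Call:
{"api": "step_arm", "payload": {"moves": [-0.77, 0.58, 0, 0, 0, 0.42, 1, -0.75, 0.6, 0, 0, 0, 0.42, 1, -0.73, 0.62, 0, 0, 0, 0.42, 1, -0.71, 0.64, 0, 0, 0, 0.42, 1, -0.69, 0.66, 0, 0, 0, 0.42, 1, -0.67, 0.68, 0, 0, 0, 0.42, 1, -0.65, 0.7, 0, 0, 0, 0.42, 1, -0.63, 0.72, 0, 0, 0, 0.42, 1]}}

```text
time: 11.6
tool_pos: [568.3, 78.3, 105.4]
tcp_rot: [-3.136, -0.001, 1.712]
contact_force: [0.4, -0.1, -1.0]
grip_width: 58.0
```

Run:
```python
from h import *
d=np.load("w3.npz"); C=cam("wrist",dict(tool_pos=d['p'],tcp_rot=d['r']))
print(ray(C,(276.4,34.4),51),ray(C,(276.4,45.6),6))
plan([631.4,40,100],91.6,4,1)
```

```text
[[629.60441833  81.58571504  51.        ]] [[629.37645879  84.09310713   6.        ]]
from [568.3  78.3 105.4] [-179.7   -0.    98.1] d [ 63.1 -38.3  -5.4] [-0.3 -0.   6.5] 57.96593321869005 11.6
-0.59, 0.71, 0.06, -0.02, -0.00, 0.41, 1
-0.57, 0.73, 0.06, -0.02, -0.00, 0.41, 1
-0.54, 0.75, 0.06, -0.02, -0.00, 0.41, 1
-0.52, 0.76, 0.07, -0.02, -0.00, 0.41, 1
```

Call:
{"api": "step_arm", "payload": {"moves": [-0.59, 0.72, 0.06, -0.02, 0, 0.41, 1, -0.57, 0.73, 0.06, -0.02, 0, 0.41, 1, -0.54, 0.75, 0.06, -0.02, 0, 0.41, 1, -0.4, 0.5, 0.07, 0, 0, 0.41, 1, 0, 0, 0, 0, 0, 0, 1]}}

```text
time: 12.02
tool_pos: [630.7, 37.6, 98.9]
tcp_rot: [-3.141, 0.0, 1.588]
contact_force: [-0.3, -0.8, -0.9]
grip_width: 58.1
```

Run:
```python
from h import *
plan([631.4,39,60],91.6,4,1)
```

```text
from [630.7  37.6  98.9] [-180.    0.   91.] d [  0.7   1.4 -38.9] [-0.   0.  -0.6] 58.05151817687795 12.0167
0.02, 0.01, 0.49, -0.00, 0.00, -0.04, 1
0.02, 0.01, 0.49, -0.00, 0.00, -0.04, 1
0.02, 0.01, 0.49, -0.00, 0.00, -0.04, 1
0.02, 0.01, 0.49, -0.00, 0.00, -0.04, 1
```

Call:
{"api": "step_arm", "payload": {"moves": [0.02, 0.01, 0.6, 0, 0, -0.05, 1, 0.02, 0.01, 0.6, 0, 0, -0.05, 1, 0, 0, 0.6, 0, 0, -0.05, 1, 0, 0, 0.4, 0, 0, 0, 1, 0, 0, 0, 0, 0, 0, 1]}}

```text
time: 12.43
tool_pos: [627.3, 40.2, 49.2]
tcp_rot: [-3.136, -0.001, 1.603]
contact_force: [-0.5, 0.5, -0.9]
grip_width: 57.9
```

Run:
```python
from h import *
o,im,C=snap("wrist","w5")
plan([631.4,38,16],91.6,4,1)
```

```text
from [627.4  40.3  49.8] [-179.7   -0.    91.9] d [  4.   -2.3 -33.8] [-0.3 -0.   0.3] 57.76998569177618 12.4833
-0.03, 0.05, 0.42, -0.02, -0.00, 0.02, 1
-0.03, 0.05, 0.42, -0.02, -0.00, 0.02, 1
-0.03, 0.05, 0.42, -0.02, -0.00, 0.02, 1
-0.03, 0.05, 0.42, -0.02, -0.00, 0.02, 1
```

View pics/w5.png

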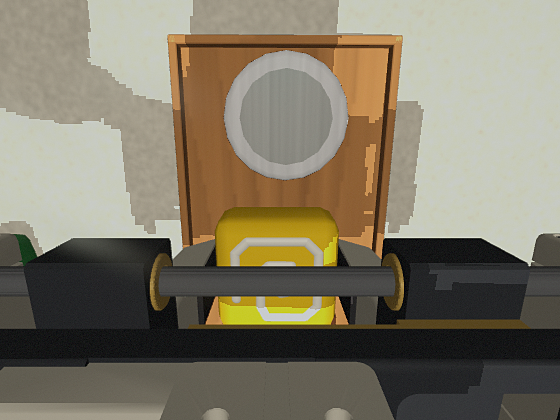

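The bar is centred near column 277, and the tray's centre line at that depth is near column 283. So it needs to go about 4 mm further in +x, which agrees with the plan.

Call:
{"api": "step_arm", "payload": {"moves": [-0.1, 0.15, 0.3, -0.04, 0, 0.02, 1, 0, 0.05, 0.4, -0.02, 0, 0.02, 1, 0, 0, 0.4, 0, 0, 0, 1, 0, 0, 0.3, 0, 0, 0, 1, 0, 0, 0, 0, 0, 0, 1]}}

```text
time: 12.9
tool_pos: [632.2, 39.2, 20.3]
tcp_rot: [3.14, -0.001, 1.602]
contact_force: [-0.6, -0.5, -1.2]
grip_width: 57.9
```

Run:
```python
from h import *
plan([631.4,38,14.5],91.6,2,1)
```

```text
from [632.2  39.2  20.3] [179.9  -0.   91.8] d [-0.8 -1.2 -5.8] [ 0.1 -0.   0.2] 57.86086008528075 12.9
-0.03, -0.02, 0.14, 0.01, -0.01, 0.02, 1
-0.03, -0.02, 0.14, 0.01, -0.01, 0.02, 1
```

Call:
{"api": "step_arm", "payload": {"moves": [-0.04, -0.02, 0.14, 0, 0, 0, 1, 0, 0, 0.1, 0, 0, 0, 1, 0, 0, 0.05, 0, 0, 0, 1]}}

```text
time: 13.15
tool_pos: [632.0, 38.3, 14.5]
tcp_rot: [3.14, -0.001, 1.602]
contact_force: [-4.5, 1.2, 10.5]
grip_width: 57.8
```

Call:
{"api": "step_arm", "payload": {"moves": [0, 0, 0, 0, 0, 0, -0.6, 0, 0, 0, 0, 0, 0, -0.6, 0, 0, 0, 0, 0, 0, -0.6, 0, 0, -0.05, 0, 0, 0, -0.6, 0, 0, -0.6, 0, 0, 0, -0.6, 0, 0, -1, 0, 0, 0, -0.6, 0, 0, -1, 0, 0, 0, -0.6, 0, 0, -1, 0, 0, 0, -1]}}

```text
time: 13.82
tool_pos: [629.9, 38.2, 88.9]
tcp_rot: [-3.137, -0.001, 1.602]
contact_force: [-0.6, 0.5, -0.2]
grip_width: 76.9
```

Call:
{"api": "step_arm", "payload": {"moves": [0, 0, -1, 0, 0, 0, -1, 0, 0, -1, 0, 0, 0, -1, 0, 0, -1, 0, 0, 0, -1, 0, 0, -0.8, 0, 0, 0, -1]}}

```text
time: 14.15
tool_pos: [630.4, 38.1, 173.9]
tcp_rot: [3.141, -0.001, 1.602]
contact_force: [0.3, 0.8, 0.2]
grip_width: 91.7
```

Run:
```python
from h import *
o,im,C=snap("wrist","w6"); np.savez("w6.npz",p=o['tool_pos'],r=o['tcp_rot'])
print(o['tool_pos'],np.degrees(o['tcp_rot'])); bar(im,C,'yellow',38)
plan([441,-178,180],114-90,12,-1)
```

```text
[630.37480535  38.05884559 173.8894094 ] [ 1.79987030e+02 -5.05738290e-02  9.17681024e+01]
yellow px [ 95. 290.] [72. 37.] world [444.6 -62.6] [85.6 36.1] 81.3
yellow px [410. 295.] [ 90. 298.] world [773.5 -57.5] [316.  102.3] 2.5
yellow px [278. 199.] [60. 60.] world [630.8  39.5] [56.3 58. ] 1.7
from [632.1  38.  177.7] [179.6  -0.   91.8] d [-191.1 -216.     2.3] [ 0.3 -0.2 67.8] 91.72586195677682 14.2
-0.88, -0.82, -0.02, 0.01, -0.00, 1.41, -1
-0.95, -0.73, -0.01, 0.01, -0.00, 1.41, -1
-1.02, -0.64, -0.01, 0.01, -0.00, 1.41, -1
-1.08, -0.53, -0.01, 0.01, -0.00, 1.41, -1
-1.12, -0.42, -0.01, 0.01, -0.00, 1.41, -1
-1.16, -0.31, -0.01, 0.01, -0.00, 1.41, -1
-1.19, -0.20, -0.01, 0.01, -0.00, 1.41, -1
-1.20, -0.08, -0.01, 0.01, -0.00, 1.41, -1
-1.20, 0.04, -0.01, 0.01, -0.00, 1.41, -1
-1.19, 0.16, -0.01, 0.01, -0.00, 1.41, -1
-1.17, 0.27, -0.01, 0.01, -0.00, 1.41, -1
-1.14, 0.39, -0.01, 0.01, -0.00, 1.41, -1
```

View pics/w6.png

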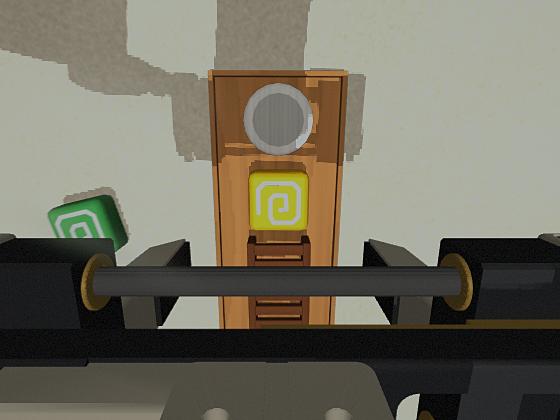

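Run:
```python
from h import *
d=np.load("w6.npz"); C=cam("wrist",dict(tool_pos=d['p'],tcp_rot=d['r']))
print(ray(C,[(249,237),(308,237)],32).round(1),ray(C,(279,118.5),51).round(1), ray(C,[(280,72)],14))
im=cv2.imread("pics/w6.png"); cv2.imwrite("pics/w6z.png",cv2.resize(im[60:270,190:370],None,fx=3,fy=2.8,interpolation=cv2.INTER_CUBIC))
L,Rr=edges(im[:,:,::-1].copy(),C,80,230,190,400,280)
A=[np.polyfit(*(lambda P:(P[:,1],P[:,0]))(ray(C,E,14)),1) for E in(L,Rr)]; print(A,[np.polyval(a,39.5) for a in A])
```

```text
[[ 6.032e+02 -6.000e-01  3.200e+01]
 [ 6.618e+02  1.200e+00  3.200e+01]] [[629.2 112.8  51. ]] [[629.0889821  155.39655131  14.        ]]
[array([-2.65615196e-02,  5.66419886e+02]), array([-2.57604189e-02,  6.96213860e+02])] [np.float64(565.370706029318), np.float64(695.1963232473837)]
```

View pics/w6z.png

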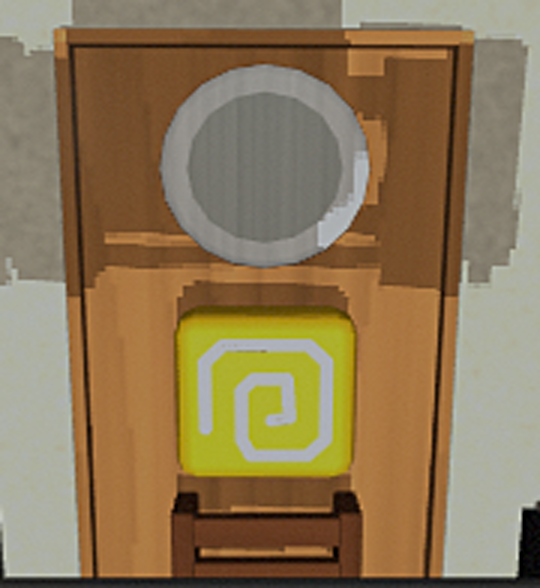

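Run:
```python
from h import *
plan([441,-178,180],66,14,-1)
```

```text
from [632.1  38.  177.7] [179.6  -0.   91.8] d [-191.1 -216.     2.3] [ 0.4 -0.1 25.8] 91.72586195677682 14.2
-0.75, -0.71, -0.01, 0.01, -0.00, 0.46, -1
-0.77, -0.68, -0.01, 0.01, -0.00, 0.46, -1
-0.79, -0.66, -0.01, 0.01, -0.00, 0.46, -1
-0.81, -0.63, -0.01, 0.01, -0.00, 0.46, -1
-0.83, -0.60, -0.01, 0.01, -0.00, 0.46, -1
-0.85, -0.58, -0.01, 0.01, -0.00, 0.46, -1
-0.87, -0.55, -0.01, 0.01, -0.00, 0.46, -1
-0.89, -0.52, -0.01, 0.01, -0.00, 0.46, -1
-0.90, -0.49, -0.01, 0.01, -0.00, 0.46, -1
-0.92, -0.46, -0.01, 0.01, -0.00, 0.46, -1
-0.93, -0.43, -0.01, 0.01, -0.00, 0.46, -1
-0.95, -0.40, -0.01, 0.01, -0.00, 0.46, -1
-0.96, -0.37, -0.01, 0.01, -0.00, 0.46, -1
-0.97, -0.34, -0.01, 0.01, -0.00, 0.46, -1
```

The yellow bar sits square between the tin and the dish, with gaps on both sides. Pink is next.

Call:
{"api": "step_arm", "payload": {"moves": [-0.75, -0.7, 0, 0, 0, 0.46, -1, -0.77, -0.68, 0, 0, 0, 0.46, -1, -0.79, -0.66, 0, 0, 0, 0.46, -1, -0.8, -0.63, 0, 0, 0, 0.46, -1, -0.83, -0.6, 0, 0, 0, 0.46, -1, -0.85, -0.58, 0, 0, 0, 0.46, -1, -0.87, -0.55, 0, 0, 0, 0.46, -1, -0.89, -0.52, 0, 0, 0, 0.46, -1]}}

```text
time: 14.87
tool_pos: [521.4, -85.9, 183.9]
tcp_rot: [3.121, -0.004, 1.34]
contact_force: [0.3, -0.1, -0.0]
grip_width: 91.9
```

Call:
{"api": "step_arm", "payload": {"moves": [-0.9, -0.49, 0, 0, 0, 0.46, -1, -0.92, -0.46, 0, 0, 0, 0.46, -1, -0.93, -0.43, 0, 0, 0, 0.46, -1, -0.95, -0.4, 0, 0, 0, 0.46, -1, -0.95, -0.37, 0, 0, 0, 0.46, -1, -0.5, -0.2, 0, 0, 0, 0.3, -1, 0, 0, 0, 0, 0, 0, -1]}}

```text
time: 15.45
tool_pos: [439.0, -175.4, 186.0]
tcp_rot: [3.118, -0.007, 1.145]
contact_force: [0.6, 0.1, -0.1]
grip_width: 91.3
```

Run:
```python
from h import *
o,im,C=snap("wrist","w7"); np.savez("w7.npz",p=o['tool_pos'],r=o['tcp_rot'])
print(o['tool_pos'],np.degrees(o['tcp_rot'])); bar(im,C,'pink')
plan([441,-178,60],66,6,-1)
```

```text
[ 438.9548082  -175.38462483  185.98999657] [178.62778194  -0.39571937  65.60020002]
pink px [226. 312.] [32. 63.] world [ 337.8 -269.5] [39.3 69.1] 64.6
pink px [274. 200.] [57. 56.] world [ 438.4 -178.7] [58.6 55.4] 66.7
from [ 439.7 -174.9  186.1] [178.6  -0.4  65.7] d [   1.3   -3.1 -126.1] [ 1.4 -0.4 -0.3] 91.96359670360613 15.5
-0.03, -0.00, 1.05, 0.06, -0.02, -0.01, -1
-0.03, -0.00, 1.05, 0.06, -0.02, -0.01, -1
-0.02, 0.00, 1.05, 0.06, -0.02, -0.01, -1
-0.02, 0.01, 1.05, 0.06, -0.02, -0.01, -1
-0.02, 0.01, 1.05, 0.06, -0.02, -0.01, -1
-0.02, 0.02, 1.05, 0.06, -0.02, -0.01, -1
```

View pics/w7.png

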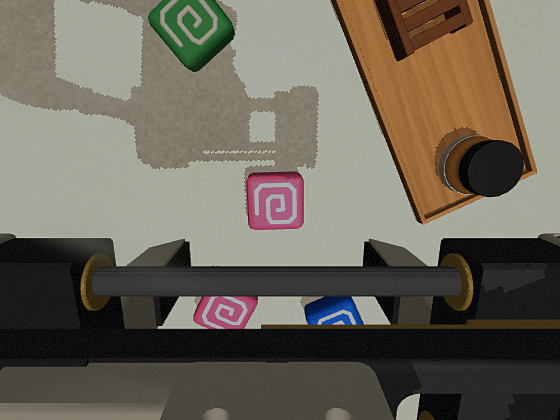

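The target pink bar is at (274,200), centred under the tool. The green bar at the top and the other pink bar at (226,312) are clear of it.

Call:
{"api": "step_arm", "payload": {"moves": [-0.06, 0, 0.9, 0.1, -0.03, 0, -1, -0.05, 0, 1, 0.1, -0.03, -0.02, -1, -0.03, 0, 1, 0.06, -0.02, -0.02, -1, -0.02, 0, 1, 0.04, 0, -0.02, -1, 0, 0, 1, 0, 0, -0.02, -1, 0, 0, 1, 0, 0, -0.02, -1, 0, 0, 0.4, 0, 0, 0, -1, 0, 0, 0, 0, 0, 0, -1]}}

```text
time: 16.17
tool_pos: [448.6, -174.1, 58.3]
tcp_rot: [3.127, -0.003, 1.164]
contact_force: [-0.0, -0.5, -0.1]
grip_width: 91.4
```

Run:
```python
from h import *
plan([440,-179,8],66.7,4,-1)
```

```text
from [ 448.6 -174.1   58.3] [179.2  -0.2  66.7] d [ -8.6  -4.9 -50.3] [ 0.8 -0.2 -0. ] 91.44312866676583 16.1667
-0.10, -0.08, 0.63, 0.05, -0.01, -0.00, -1
-0.10, -0.08, 0.63, 0.05, -0.01, -0.00, -1
-0.10, -0.08, 0.63, 0.05, -0.01, -0.00, -1
-0.10, -0.08, 0.63, 0.05, -0.01, -0.00, -1
```

Call:
{"api": "step_arm", "payload": {"moves": [-0.25, -0.2, 0.3, 0.1, -0.02, 0, -1, -0.15, -0.12, 0.4, 0.08, -0.02, 0, -1, -0.05, 0, 0.3, 0, 0, 0, -1, 0, 0, 0, 0, 0, 0, -1]}}

```text
time: 16.5
tool_pos: [440.7, -180.1, 38.8]
tcp_rot: [3.137, 0.0, 1.166]
contact_force: [-0.7, -0.4, -0.4]
grip_width: 91.6
```

Run:
```python
from h import *
plan([440,-179,8],66.7,3,-1)
```

```text
from [ 440.7 -180.1   38.8] [179.8   0.   66.8] d [ -0.7   1.1 -30.8] [0.2 0.  0.1] 91.64860224847034 16.5
0.01, -0.02, 0.51, 0.02, 0.00, 0.01, -1
0.01, -0.02, 0.51, 0.02, 0.00, 0.01, -1
0.01, -0.02, 0.51, 0.02, 0.00, 0.01, -1
```

Call:
{"api": "step_arm", "payload": {"moves": [0.01, -0.02, 0.5, 0.02, 0, 0, -1, 0.01, -0.02, 0.5, 0.02, 0, 0, -1, 0.01, 0, 0.4, 0, 0, 0, -1, 0, 0, 0.1, 0, 0, 0, -1, 0, 0, 0, 0, 0, 0, -1]}}

```text
time: 16.92
tool_pos: [440.9, -180.1, 6.5]
tcp_rot: [3.138, 0.001, 1.165]
contact_force: [0.4, 0.7, 0.2]
grip_width: 91.8
```

Call:
{"api": "step_arm", "payload": {"moves": [0, 0, -0.12, 0, 0, 0, -1, 0, 0, 0, 0, 0, 0, 1, 0, 0, 0, 0, 0, 0, 1, 0, 0, 0, 0, 0, 0, 1, 0, 0, 0, 0, 0, 0, 1, 0, 0, 0, 0, 0, 0, 1, 0, 0, 0, 0, 0, 0, 1, 0, 0, 0, 0, 0, 0, 1]}}

```text
time: 17.58
tool_pos: [441.5, -180.2, 10.0]
tcp_rot: [3.137, 0.001, 1.165]
contact_force: [0.5, -0.2, -1.0]
grip_width: 58.0
```

Call:
{"api": "step_arm", "payload": {"moves": [0, 0, -0.8, 0, 0, 0, 1, 0, 0, -1, 0, 0, 0, 1, 0, 0, -1, 0, 0, 0, 1, 0, 0, -1, 0, 0, 0, 1, 0, 0, -0.8, 0, 0, 0, 1]}}

```text
time: 18.0
tool_pos: [437.9, -178.2, 101.2]
tcp_rot: [-3.135, -0.001, 1.165]
contact_force: [0.5, -0.9, -1.1]
grip_width: 57.5
```

Run:
```python
from h import *
plan([636.6,-153,105],91.6,11,1)
```

```text
from [ 437.9 -178.2  101.2] [-179.6   -0.    66.8] d [198.7  25.2   3.8] [ -0.3  -0.1 -24.8] 57.46231226226158 18.0
0.46, 0.78, -0.02, -0.01, -0.00, -0.56, 1
0.43, 0.80, -0.02, -0.01, -0.00, -0.56, 1
0.40, 0.82, -0.02, -0.01, -0.00, -0.56, 1
0.37, 0.83, -0.02, -0.01, -0.00, -0.56, 1
0.33, 0.85, -0.02, -0.01, -0.00, -0.56, 1
0.30, 0.86, -0.02, -0.01, -0.00, -0.56, 1
0.26, 0.87, -0.02, -0.01, -0.00, -0.56, 1
0.23, 0.88, -0.02, -0.01, -0.00, -0.56, 1
0.20, 0.89, -0.02, -0.01, -0.00, -0.56, 1
0.16, 0.90, -0.02, -0.01, -0.00, -0.56, 1
0.12, 0.90, -0.02, -0.01, -0.00, -0.56, 1
```

Call:
{"api": "step_arm", "payload": {"moves": [0.46, 0.78, -0.02, 0, 0, -0.56, 1, 0.43, 0.8, -0.02, 0, 0, -0.56, 1, 0.4, 0.82, -0.02, 0, 0, -0.56, 1, 0.37, 0.83, -0.02, 0, 0, -0.56, 1, 0.33, 0.85, -0.02, 0, 0, -0.56, 1, 0.3, 0.86, -0.02, 0, 0, -0.56, 1, 0.26, 0.87, -0.02, 0, 0, -0.56, 1, 0.23, 0.88, -0.02, 0, 0, -0.56, 1]}}

```text
time: 18.67
tool_pos: [585.5, -159.1, 108.0]
tcp_rot: [-3.138, -0.001, 1.489]
contact_force: [0.3, -0.2, -1.6]
grip_width: 57.9
```

Run:
```python
from h import *
plan([636.6,-154,100],91.6,3,1)
```

```text
from [ 585.5 -159.1  108. ] [-1.798e+02 -1.000e-01  8.530e+01] d [51.1  5.1 -8. ] [-0.2 -0.1 -6.3] 57.86527487690263 18.6667
0.15, 0.84, 0.13, -0.02, -0.01, -0.53, 1
0.12, 0.85, 0.13, -0.02, -0.01, -0.53, 1
0.09, 0.85, 0.13, -0.02, -0.01, -0.53, 1
```

Call:
{"api": "step_arm", "payload": {"moves": [0.15, 0.84, 0.13, 0, 0, -0.5, 1, 0.12, 0.84, 0.13, 0, 0, -0.5, 1, 0.05, 0.4, 0.13, 0, 0, -0.4, 1, 0, 0, 0, 0, 0, 0, 1]}}

```text
time: 19.0
tool_pos: [631.2, -153.4, 98.0]
tcp_rot: [-3.137, -0.002, 1.595]
contact_force: [-0.9, -0.2, -1.0]
grip_width: 57.6
```

Run:
```python
from h import *
plan([636.6,-154,50],91.6,4,1)
```

```text
from [ 631.2 -153.4   98. ] [-1.798e+02 -1.000e-01  9.140e+01] d [  5.4  -0.6 -48. ] [-0.2 -0.1 -0.2] 57.63045351373893 19.0
-0.01, 0.07, 0.60, -0.02, -0.01, -0.01, 1
-0.01, 0.07, 0.60, -0.02, -0.01, -0.01, 1
-0.01, 0.07, 0.60, -0.02, -0.01, -0.01, 1
-0.01, 0.07, 0.60, -0.02, -0.01, -0.01, 1
```

Call:
{"api": "step_arm", "payload": {"moves": [-0.03, 0.15, 0.5, -0.02, 0, 0, 1, 0, 0.1, 0.6, -0.02, 0, 0, 1, 0, 0.05, 0.6, 0, 0, 0, 1, 0, 0, 0.4, 0, 0, 0, 1, 0, 0, 0, 0, 0, 0, 1]}}

```text
time: 19.42
tool_pos: [633.8, -153.9, 50.3]
tcp_rot: [-3.135, -0.003, 1.592]
contact_force: [-0.3, 0.4, -1.1]
grip_width: 57.9
```

Run:
```python
from h import *
o,im,C=snap("wrist","w8")
plan([636.6,-154,16],91.6,4,1)
o,im,C=snap("side","s8")
cv2.imwrite("pics/s8z.png",cv2.resize(im[110:300,280:420,::-1],None,fx=4,fy=3,interpolation=cv2.INTER_CUBIC))
```

```text
from [ 634.  -154.    50.9] [-179.7   -0.2   91.2] d [  2.6   0.  -34.9] [-0.3 -0.2 -0.4] 58.128328877824295 19.4667
-0.00, 0.04, 0.44, -0.02, -0.01, -0.02, 1
-0.00, 0.03, 0.44, -0.02, -0.01, -0.02, 1
-0.00, 0.03, 0.44, -0.02, -0.01, -0.02, 1
-0.00, 0.03, 0.44, -0.02, -0.01, -0.02, 1
```

View pics/w8.png

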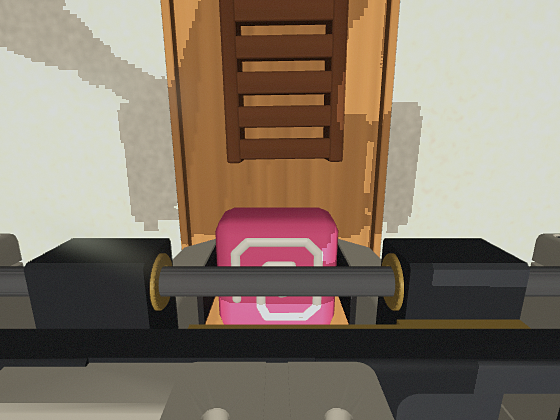

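View pics/s8z.png

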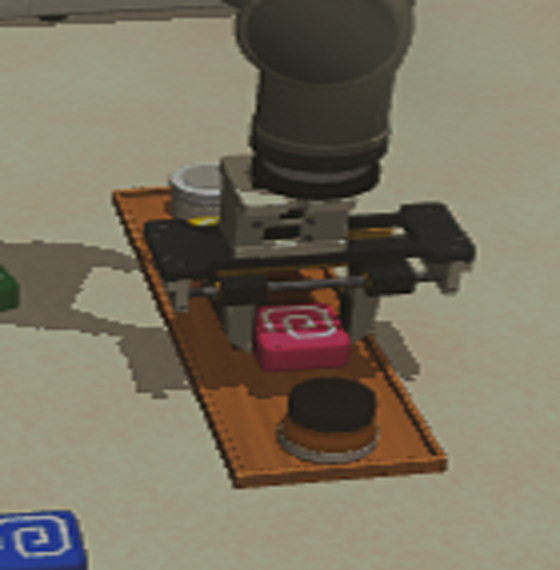

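The wrist view has the bar at column 277 and the tray centre near 282, so it needs about 3 mm in +x. The side view shows the bar clear of the jar.

Call:
{"api": "step_arm", "payload": {"moves": [0, 0.13, 0.4, -0.03, 0, -0.03, 1, 0, 0.05, 0.4, -0.02, 0, -0.03, 1, 0, 0, 0.4, 0, 0, 0, 1, 0, 0, 0.3, 0, 0, 0, 1, 0, 0, 0, 0, 0, 0, 1]}}

```text
time: 19.93
tool_pos: [639.7, -154.7, 21.1]
tcp_rot: [3.138, -0.001, 1.596]
contact_force: [-0.9, 0.6, -1.4]
grip_width: 57.4
```

Run:
```python
from h import *
plan([636.6,-154,15.5],91.6,2,1)
C=cam("wrist",dict(tool_pos=np.array([633.8,-153.9,50.3]),tcp_rot=[-3.135,-.003,1.592]))
print(ray(C,[(228,161),(342,161)],32))
```

```text
from [ 639.7 -154.7   21.1] [ 1.798e+02 -1.000e-01  9.140e+01] d [-3.1  0.7 -5.6] [ 0.2 -0.1 -0.2] 57.438915248447884 19.9333
0.02, -0.08, 0.14, 0.03, -0.01, -0.02, 1
0.02, -0.08, 0.14, 0.03, -0.01, -0.02, 1
[[ 604.91881863 -105.38190617   32.        ]
 [ 667.59492702 -104.05676704   32.        ]]
```

Dish end at y ≈ −105, as expected.

Call:
{"api": "step_arm", "payload": {"moves": [0.02, -0.12, 0.12, 0.03, 0, 0, 1, 0, -0.04, 0.12, 0, 0, 0, 1, 0, 0, 0.06, 0, 0, 0, 1, 0, 0, 0, 0, 0, 0, 1]}}

```text
time: 20.27
tool_pos: [636.5, -154.4, 16.5]
tcp_rot: [3.139, -0.001, 1.596]
contact_force: [0.5, -0.2, -1.2]
grip_width: 57.5
```

Call:
{"api": "step_arm", "payload": {"moves": [0, 0, 0.08, 0, 0, 0, 1, 0, 0, 0.04, 0, 0, 0, 1]}}

```text
time: 20.43
tool_pos: [636.9, -154.5, 15.9]
tcp_rot: [3.137, 0.0, 1.596]
contact_force: [-2.6, 0.7, 5.1]
grip_width: 57.5
```

Call:
{"api": "step_arm", "payload": {"moves": [0, 0, 0, 0, 0, 0, -0.6, 0, 0, 0, 0, 0, 0, -0.6, 0, 0, 0, 0, 0, 0, -0.6, 0, 0, -0.05, 0, 0, 0, -0.6, 0, 0, -0.6, 0, 0, 0, -0.6, 0, 0, -1, 0, 0, 0, -0.6, 0, 0, -1, 0, 0, 0, -0.6, 0, 0, -1, 0, 0, 0, -1]}}

```text
time: 21.1
tool_pos: [634.1, -153.7, 88.1]
tcp_rot: [-3.138, -0.003, 1.596]
contact_force: [0.3, -0.8, -0.2]
grip_width: 76.7
```

Call:
{"api": "step_arm", "payload": {"moves": [0, 0, -1, 0, 0, 0, -1, 0, 0, -1, 0, 0, 0, -1, 0, 0, -1, 0, 0, 0, -1, 0, 0, -0.8, 0, 0, 0, -1]}}

```text
time: 21.43
tool_pos: [634.6, -154.0, 172.4]
tcp_rot: [-3.141, -0.002, 1.596]
contact_force: [1.4, -0.3, 0.6]
grip_width: 91.6
```

Run:
```python
from h import *
o,im,C=snap("wrist","w9"); np.savez("w9.npz",p=o['tool_pos'],r=o['tcp_rot'])
print(o['tool_pos'],np.degrees(o['tcp_rot'])); bar(im,C,'pink',38)
L,Rr=edges(im,C,20,140,150,440,280)
A=[np.polyfit(*(lambda P:(P[:,1],P[:,0]))(ray(C,E,14)),1) for E in(L,Rr)]; print(A,[np.polyval(a,-153) for a in A])
plan([444,-340,180],90,14,-1)
```

```text
[ 634.55601352 -153.96234883  172.41028674] [-1.79961676e+02 -9.99207126e-02  9.14517900e+01]
pink px [279. 202.] [61. 60.] world [ 635.7 -154.5] [56.6 58.8] 1.4
[array([-2.34250049e-02,  5.66637893e+02]), array([-2.92941473e-02,  6.96329436e+02])] [np.float64(570.2219191898314), np.float64(700.8114405371882)]
from [ 636.1 -154.5  176.3] [179.7   0.   91.5] d [-192.1 -185.5    3.7] [0.3 0.  1.5] 91.86260457322835 21.4833
-0.64, -0.70, -0.02, 0.01, 0.00, 0.03, -1
-0.65, -0.70, -0.02, 0.01, 0.00, 0.03, -1
-0.65, -0.70, -0.02, 0.01, 0.00, 0.03, -1
-0.65, -0.70, -0.02, 0.01, 0.00, 0.03, -1
-0.65, -0.70, -0.02, 0.01, 0.00, 0.03, -1
-0.65, -0.70, -0.02, 0.01, 0.00, 0.03, -1
-0.65, -0.70, -0.01, 0.01, 0.00, 0.03, -1
-0.65, -0.69, -0.01, 0.01, 0.00, 0.03, -1
-0.65, -0.69, -0.01, 0.01, 0.00, 0.03, -1
-0.66, -0.69, -0.01, 0.01, 0.00, 0.03, -1
-0.66, -0.69, -0.01, 0.01, 0.00, 0.03, -1
-0.66, -0.69, -0.01, 0.01, 0.00, 0.03, -1
-0.66, -0.69, -0.01, 0.01, 0.00, 0.03, -1
-0.66, -0.69, -0.01, 0.01, 0.00, 0.03, -1
```

View pics/w9.png

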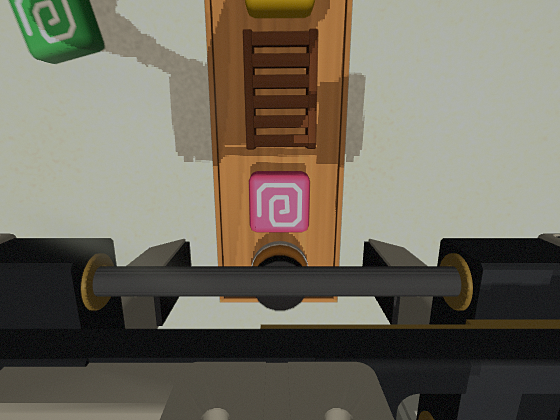

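Call:
{"api": "step_arm", "payload": {"moves": [-0.65, -0.7, 0, 0, 0, 0.03, -1, -0.65, -0.7, 0, 0, 0, 0.03, -1, -0.65, -0.7, 0, 0, 0, 0.03, -1, -0.65, -0.7, 0, 0, 0, 0.03, -1, -0.65, -0.7, 0, 0, 0, 0.03, -1, -0.65, -0.7, 0, 0, 0, 0.03, -1, -0.65, -0.7, 0, 0, 0, 0.03, -1, -0.65, -0.7, 0, 0, 0, 0.03, -1]}}

```text
time: 22.15
tool_pos: [525.4, -261.6, 182.4]
tcp_rot: [3.125, 0.004, 1.585]
contact_force: [-0.9, -0.7, 0.2]
grip_width: 92.0
```

Call:
{"api": "step_arm", "payload": {"moves": [-0.66, -0.7, 0, 0, 0, 0.03, -1, -0.66, -0.7, 0, 0, 0, 0.03, -1, -0.66, -0.7, 0, 0, 0, 0.03, -1, -0.66, -0.7, 0, 0, 0, 0.03, -1, -0.66, -0.7, 0, 0, 0, 0.03, -1, -0.4, -0.4, 0, 0, 0, 0, -1, 0, 0, 0, 0, 0, 0, -1]}}

```text
time: 22.73
tool_pos: [441.5, -341.7, 184.4]
tcp_rot: [3.123, 0.007, 1.571]
contact_force: [-0.4, 0.0, 0.3]
grip_width: 92.1
```

Run:
```python
from h import *
d=np.load("w9.npz"); C=cam("wrist",dict(tool_pos=d['p'],tcp_rot=d['r']))
print("jar front",ray(C,[(279,243)],6),"pink -y edge",ray(C,[(280,232)],38))
o,im,C=snap("wrist","w10"); np.savez("w10.npz",p=o['tool_pos'],r=o['tcp_rot'])
print(o['tool_pos'],np.degrees(o['tcp_rot'])); bar(im,C,'blue')
plan([444,-340,60],90,6,-1)
```

```text
jar front [[ 637.43691829 -206.90107092    6.        ]] pink -y edge [[ 637.56234163 -183.92152151   38.        ]]
[ 441.50981971 -341.74274188  184.41346567] [178.94988558   0.40896772  90.02580376]
blue px [279. 300.] [120. 560.] world [ 452.7 -460.8] [147.5 640.9] 89.7
blue px [274. 194.] [57. 57.] world [ 441.5 -339.6] [57.8 56. ] 89.9
from [ 442.2 -341.1  184.5] [178.9   0.4  90. ] d [   1.8    1.1 -124.5] [1.1 0.4 0. ] 91.63296793858302 22.7833
0.02, -0.00, 1.04, 0.04, 0.02, 0.00, -1
0.01, -0.00, 1.04, 0.04, 0.02, 0.00, -1
0.01, 0.00, 1.04, 0.04, 0.02, 0.00, -1
0.01, 0.01, 1.04, 0.04, 0.02, 0.00, -1
0.01, 0.01, 1.04, 0.04, 0.02, 0.00, -1
0.01, 0.01, 1.04, 0.04, 0.02, 0.00, -1
```

View pics/w10.png

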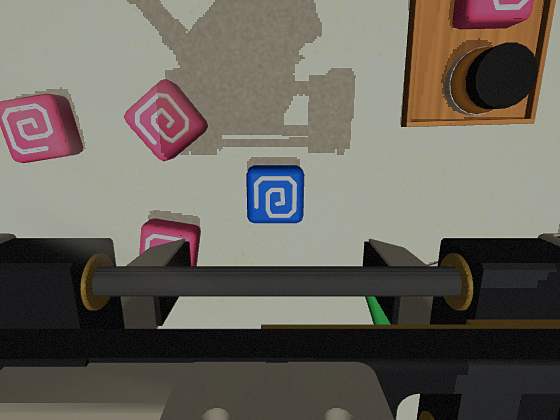

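Blue is at (274,194), square to the tool. The other pink bars are clear of the fingers.

Call:
{"api": "step_arm", "payload": {"moves": [0, -0.02, 0.9, 0.1, 0.03, 0, -1, 0, -0.02, 1, 0.08, 0.03, 0, -1, 0, -0.02, 1, 0.06, 0.02, 0, -1, 0, 0, 1, 0.04, 0, 0, -1, 0, 0, 1, 0, 0, 0, -1, 0, 0, 0.9, 0, 0, 0, -1, 0, 0, 0.4, 0, 0, 0, -1, 0, 0, 0, 0, 0, 0, -1]}}

```text
time: 23.45
tool_pos: [450.0, -337.1, 58.5]
tcp_rot: [3.135, 0.004, 1.576]
contact_force: [-0.6, -0.3, -0.5]
grip_width: 91.7
```

Run:
```python
from h import *
plan([443,-340,8.5],90,4,-1)
```

```text
from [ 450.  -337.1   58.5] [179.6   0.2  90.3] d [ -7.   -2.9 -50. ] [0.4 0.2 0.3] 91.67807264289164 23.45
-0.03, -0.09, 0.62, 0.02, 0.02, 0.02, -1
-0.03, -0.09, 0.62, 0.02, 0.02, 0.02, -1
-0.03, -0.09, 0.63, 0.02, 0.02, 0.02, -1
-0.04, -0.09, 0.63, 0.02, 0.02, 0.02, -1
```

Call:
{"api": "step_arm", "payload": {"moves": [-0.1, -0.2, 0.3, 0.04, 0.03, 0.02, -1, -0.05, -0.12, 0.4, 0.03, 0.02, 0.02, -1, 0, 0, 0.3, 0, 0, 0.02, -1, 0, 0, 0, 0, 0, 0, -1]}}

```text
time: 23.78
tool_pos: [445.4, -340.4, 39.2]
tcp_rot: [3.138, 0.003, 1.574]
contact_force: [-1.2, -1.2, 0.3]
grip_width: 91.6
```

Run:
```python
from h import *
plan([443,-340,8.5],90,3,-1)
```

```text
from [ 445.4 -340.4   39.2] [179.8   0.2  90.2] d [ -2.4   0.4 -30.7] [0.2 0.2 0.2] 91.56530057765409 23.7833
0.01, -0.04, 0.51, 0.02, 0.01, 0.01, -1
0.01, -0.04, 0.51, 0.02, 0.01, 0.01, -1
0.01, -0.04, 0.51, 0.02, 0.01, 0.01, -1
```

Call:
{"api": "step_arm", "payload": {"moves": [0.01, -0.06, 0.5, 0.02, 0.01, 0, -1, 0.01, -0.05, 0.5, 0.02, 0.01, 0, -1, 0.01, 0, 0.35, 0, 0, 0, -1, 0, 0, 0.05, 0, 0, 0, -1, 0, 0, 0, 0, 0, 0, -1]}}

```text
time: 24.2
tool_pos: [443.4, -340.7, 9.2]
tcp_rot: [3.139, 0.003, 1.573]
contact_force: [-0.0, -0.5, -0.1]
grip_width: 91.6
```

Call:
{"api": "step_arm", "payload": {"moves": [0, 0, 0, 0, 0, 0, 1, 0, 0, 0, 0, 0, 0, 1, 0, 0, 0, 0, 0, 0, 1, 0, 0, 0, 0, 0, 0, 1, 0, 0, 0, 0, 0, 0, 1, 0, 0, 0, 0, 0, 0, 1, 0, 0, 0, 0, 0, 0, 1]}}

```text
time: 24.78
tool_pos: [443.9, -341.1, 10.0]
tcp_rot: [3.138, 0.004, 1.573]
contact_force: [-0.0, 0.4, 0.0]
grip_width: 57.7
```

Call:
{"api": "step_arm", "payload": {"moves": [0, 0, -0.8, 0, 0, 0, 1, 0, 0, -1, 0, 0, 0, 1, 0, 0, -1, 0, 0, 0, 1, 0, 0, -1, 0, 0, 0, 1, 0, 0, -1, 0, 0, 0, 1, 0, 0, -0.6, 0, 0, 0, 1]}}

```text
time: 25.28
tool_pos: [441.2, -338.4, 118.2]
tcp_rot: [-3.138, -0.004, 1.573]
contact_force: [0.4, -0.3, -0.7]
grip_width: 57.9
```

Run:
```python
from h import *
plan([636.6,-56.3,125],91.6,16,1)
```

```text
from [ 441.2 -338.4  118.2] [-179.8   -0.2   90.1] d [195.4 282.1   6.8] [-0.2 -0.2 -1.5] 57.88253758260311 25.2833
0.88, 0.61, -0.02, -0.00, -0.00, -0.02, 1
0.88, 0.61, -0.02, -0.00, -0.00, -0.02, 1
0.88, 0.62, -0.02, -0.00, -0.00, -0.02, 1
0.88, 0.62, -0.02, -0.00, -0.00, -0.02, 1
0.88, 0.62, -0.02, -0.00, -0.00, -0.02, 1
0.88, 0.62, -0.02, -0.00, -0.00, -0.02, 1
0.87, 0.62, -0.02, -0.00, -0.00, -0.02, 1
0.87, 0.62, -0.02, -0.00, -0.00, -0.02, 1
0.87, 0.62, -0.02, -0.00, -0.00, -0.02, 1
0.87, 0.63, -0.02, -0.00, -0.00, -0.02, 1
0.87, 0.63, -0.02, -0.00, -0.00, -0.02, 1
0.87, 0.63, -0.02, -0.00, -0.00, -0.02, 1
0.87, 0.63, -0.02, -0.00, -0.00, -0.02, 1
0.87, 0.63, -0.02, -0.00, -0.00, -0.02, 1
0.87, 0.63, -0.02, -0.00, -0.00, -0.02, 1
0.87, 0.63, -0.02, -0.00, -0.00, -0.02, 1
```

Call:
{"api": "step_arm", "payload": {"moves": [0.88, 0.61, -0.04, 0, 0, -0.02, 1, 0.88, 0.61, -0.04, 0, 0, -0.02, 1, 0.88, 0.62, -0.03, 0, 0, -0.02, 1, 0.88, 0.62, -0.03, 0, 0, -0.02, 1, 0.88, 0.62, -0.02, 0, 0, -0.02, 1, 0.88, 0.62, -0.02, 0, 0, -0.02, 1, 0.87, 0.62, -0.02, 0, 0, -0.02, 1, 0.87, 0.62, -0.02, 0, 0, -0.02, 1]}}

```text
time: 25.95
tool_pos: [542.0, -196.9, 127.3]
tcp_rot: [3.14, 0.003, 1.577]
contact_force: [0.3, 0.1, -0.4]
grip_width: 57.5
```

Call:
{"api": "step_arm", "payload": {"moves": [0.87, 0.62, -0.02, 0, 0, -0.02, 1, 0.87, 0.63, -0.02, 0, 0, -0.02, 1, 0.87, 0.63, -0.02, 0, 0, -0.02, 1, 0.87, 0.63, -0.02, 0, 0, -0.02, 1, 0.87, 0.63, -0.02, 0, 0, -0.02, 1, 0.87, 0.63, 0, 0, 0, -0.02, 1, 0.4, 0.3, 0, 0, 0, 0, 1, 0, 0, 0, 0, 0, 0, 1]}}

```text
time: 26.62
tool_pos: [626.1, -73.2, 128.0]
tcp_rot: [-3.141, 0.001, 1.59]
contact_force: [-1.0, 0.6, -1.6]
grip_width: 57.9
```

Run:
```python
from h import *
plan([636.6,-56.3,90],91.6,4,1)
```

```text
from [626.1 -73.2 128. ] [-1.80e+02  1.00e-01  9.11e+01] d [ 10.5  16.9 -38. ] [-0.   0.1 -0.5] 57.90450929004218 26.6167
0.21, 0.14, 0.47, -0.00, 0.00, -0.03, 1
0.21, 0.14, 0.48, -0.00, 0.00, -0.03, 1
0.21, 0.14, 0.48, -0.00, 0.00, -0.03, 1
0.21, 0.14, 0.48, -0.00, 0.00, -0.03, 1
```

Call:
{"api": "step_arm", "payload": {"moves": [0.4, 0.25, 0.3, 0, 0, -0.03, 1, 0.3, 0.2, 0.5, 0, 0, -0.03, 1, 0.1, 0.06, 0.5, 0, 0, -0.03, 1, 0, 0, 0.5, 0, 0, -0.03, 1, 0, 0, 0, 0, 0, 0, 1]}}

```text
time: 27.03
tool_pos: [634.7, -58.1, 87.4]
tcp_rot: [-3.138, 0.002, 1.597]
contact_force: [-1.2, -0.4, -1.6]
grip_width: 57.6
```

Run:
```python
from h import *
o,im,C=snap("wrist","w11"); print(o['tool_pos'])
plan([636.6,-56.3,48],91.6,4,1)
```

```text
[634.65013869 -58.11219697  87.37029068]
from [634.9 -58.3  88.2] [-1.798e+02  1.000e-01  9.150e+01] d [  1.7   2.  -40.2] [-0.2  0.1 -0.1] 57.98721214361359 27.0833
0.03, 0.02, 0.50, -0.01, 0.01, -0.01, 1
0.03, 0.02, 0.50, -0.01, 0.01, -0.01, 1
0.02, 0.02, 0.50, -0.01, 0.01, -0.01, 1
0.02, 0.02, 0.50, -0.01, 0.01, -0.01, 1
```

View pics/w11.png

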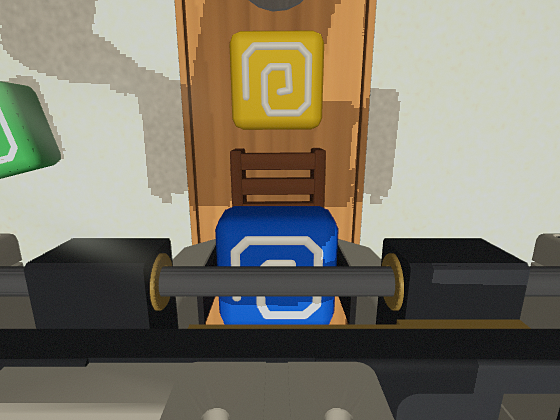

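Blue is over the dish: the bar's centre is at column 277 and the dish's at 278.

Call:
{"api": "step_arm", "payload": {"moves": [0.08, 0.06, 0.45, -0.01, 0, 0, 1, 0.04, 0.02, 0.5, -0.01, 0, 0, 1, 0, 0, 0.5, 0, 0, 0, 1, 0, 0, 0.35, 0, 0, 0, 1, 0, 0, 0, 0, 0, 0, 1]}}

```text
time: 27.5
tool_pos: [636.3, -57.6, 48.7]
tcp_rot: [-3.141, 0.002, 1.595]
contact_force: [-1.0, -0.0, -1.4]
grip_width: 58.3
```

Run:
```python
from h import *
plan([636.6,-56.3,42],91.6,2,1)
```

```text
from [636.3 -57.6  48.7] [-1.80e+02  1.00e-01  9.14e+01] d [ 0.3  1.3 -6.7] [-0.   0.1 -0.2] 58.27775246908745 27.5
0.03, 0.01, 0.17, -0.00, 0.02, -0.03, 1
0.03, 0.01, 0.17, -0.00, 0.02, -0.03, 1
```

Call:
{"api": "step_arm", "payload": {"moves": [0.06, 0, 0.15, 0, 0, 0, 1, 0, 0, 0.12, 0, 0, 0, 1, 0, 0, 0.06, 0, 0, 0, 1, 0, 0, 0, 0, 0, 0, 1]}}

```text
time: 27.83
tool_pos: [636.5, -56.5, 42.4]
tcp_rot: [-3.142, 0.003, 1.595]
contact_force: [0.1, 0.5, -0.6]
grip_width: 57.6
```

Call:
{"api": "step_arm", "payload": {"moves": [0, 0, 0.06, 0, 0, 0, 1, 0, 0, 0.03, 0, 0, 0, 1]}}

```text
time: 28.0
tool_pos: [637.1, -56.6, 42.0]
tcp_rot: [3.14, 0.003, 1.595]
contact_force: [-4.5, -0.5, 4.5]
grip_width: 58.1
```

Contact. Release, rise straight up, and look.

Call:
{"api": "step_arm", "payload": {"moves": [0, 0, 0, 0, 0, 0, -0.6, 0, 0, 0, 0, 0, 0, -0.6, 0, 0, 0, 0, 0, 0, -0.6, 0, 0, -0.05, 0, 0, 0, -0.6, 0, 0, -0.6, 0, 0, 0, -0.6, 0, 0, -1, 0, 0, 0, -0.6, 0, 0, -1, 0, 0, 0, -0.6, 0, 0, -1, 0, 0, 0, -1]}}

```text
time: 28.67
tool_pos: [634.7, -55.9, 114.4]
tcp_rot: [-3.135, 0.001, 1.595]
contact_force: [0.5, -0.6, 1.1]
grip_width: 76.8
```

Call:
{"api": "step_arm", "payload": {"moves": [0, 0, -1, 0, 0, 0, -1, 0, 0, -1, 0, 0, 0, -1, 0, 0, -1, 0, 0, 0, -1, 0, 0, -1, 0, 0, 0, -1, 0, 0, -1, 0, 0, 0, -1, 0, 0, 0, 0, 0, 0, -1]}}

```text
time: 29.17
tool_pos: [636.7, -55.9, 230.3]
tcp_rot: [3.136, 0.004, 1.595]
contact_force: [0.8, 0.2, 0.8]
grip_width: 91.7
```

Run:
```python
from h import *
o,im,C=snap("wrist","w12"); np.savez("w12.npz",p=o['tool_pos'],r=o['tcp_rot'])
print(o['tool_pos'],np.degrees(o['tcp_rot'])); bar(im,C,'blue',64); bar(im,C,'yellow',38)
L,Rr=edges(im,C,4,120,150,440,280)
A=[np.polyfit(*(lambda P:(P[:,1],P[:,0]))(ray(C,E,14)),1) for E in(L,Rr)]; print(A,[np.polyval(a,-57) for a in A])
plan([480,-56,300],91.6,8,-1)
```

```text
[636.65868861 -55.85769378 230.25771566] [179.67070834   0.22480853  91.37017463]
blue px [202. 339.] [170.  36.] world [ 553.7 -231.6] [199.1  48.9] 1.1
blue px [ 64. 315.] [122.  96.] world [ 398.7 -234.2] [164.8 109. ] 42.2
blue px [439. 299.] [120. 240.] world [ 830.1 -177.5] [280.7 152.6] 1.2
blue px [276. 193.] [54. 54.] world [635.7 -55.4] [56.1 57.1] 1.2
yellow px [ 97. 299.] [83. 39.] world [ 418.6 -198.8] [115.2  46.6] 87.4
yellow px [472. 292.] [174.  90.] world [ 892.8 -217.1] [136.2 193.9] 61.5
yellow px [273. 102.] [57. 54.] world [631.   36.4] [56.3 56.4] 1.4
[array([-2.60997379e-02,  5.66829250e+02]), array([-2.89619698e-02,  6.96343590e+02])] [np.float64(568.316935532159), np.float64(697.9944218260649)]
from [636.1 -55.7 228.3] [179.8   0.2  91.4] d [-156.1   -0.3   71.7] [ 0.2  0.2 -0.2] 91.58372808614087 29.2167
0.02, -0.97, -0.45, 0.01, 0.01, -0.01, -1
0.02, -0.97, -0.45, 0.01, 0.01, -0.01, -1
0.02, -0.97, -0.45, 0.01, 0.01, -0.01, -1
0.02, -0.97, -0.45, 0.01, 0.01, -0.01, -1
0.02, -0.97, -0.45, 0.01, 0.01, -0.01, -1
0.02, -0.97, -0.45, 0.01, 0.01, -0.01, -1
0.02, -0.97, -0.45, 0.01, 0.01, -0.01, -1
0.02, -0.97, -0.45, 0.01, 0.01, -0.01, -1
```

View pics/w12.png

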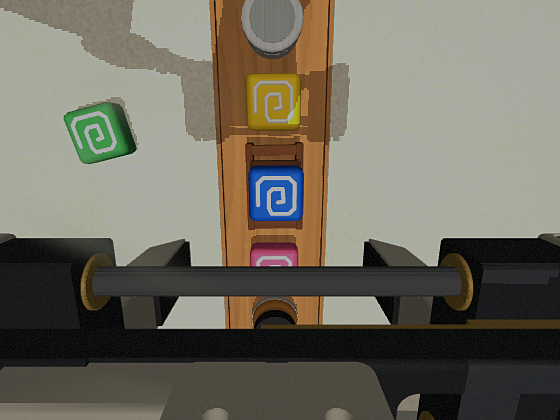

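The row looks right from above: tin (273,20), yellow (273,102), blue on the dish (276,193), then pink and the jar below. I'll move the arm back for a check from the fixed cameras.

Call:
{"api": "step_arm", "payload": {"moves": [0, -0.9, -0.4, 0, 0, 0, -1, 0, -0.9, -0.4, 0, 0, 0, -1, 0, -0.9, -0.4, 0, 0, 0, -1, 0, -0.9, -0.4, 0, 0, 0, -1, 0, -0.9, -0.4, 0, 0, 0, -1, 0, -0.9, -0.4, 0, 0, 0, -1, 0, -0.9, -0.3, 0, 0, 0, -1, 0, 0, 0, 0, 0, 0, -1]}}

```text
time: 29.88
tool_pos: [500.7, -57.5, 276.3]
tcp_rot: [-3.131, -0.0, 1.595]
contact_force: [0.5, 0.0, 0.3]
grip_width: 91.8
```

Run:
```python
from h import *
o,im,C=snap("scene","f_scene"); o2,im2,C2=snap("side","f_side")
cv2.imwrite("pics/f_a.png",cv2.resize(im[150:320,130:420,::-1],None,fx=2.7,fy=3.4,interpolation=cv2.INTER_CUBIC))
cv2.imwrite("pics/f_b.png",cv2.resize(im2[150:290,230:410,::-1],None,fx=4,fy=4,interpolation=cv2.INTER_CUBIC))
```

```text
(no output)
```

View pics/f_a.png

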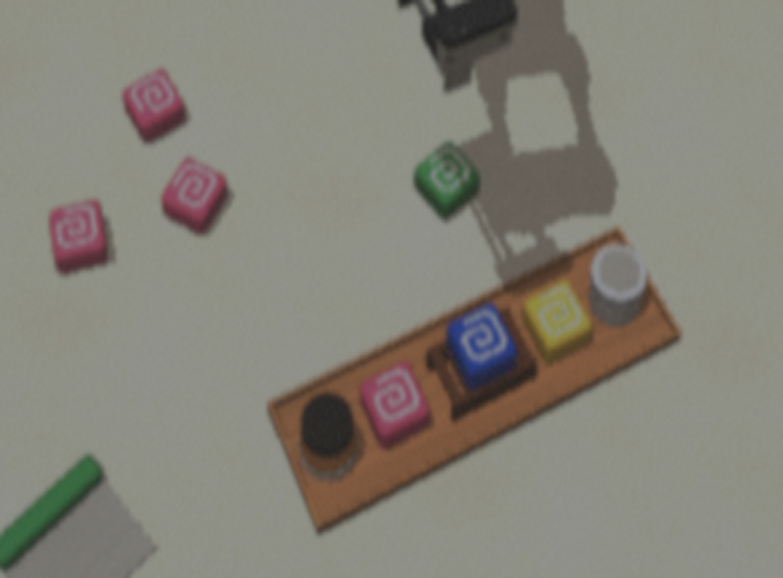

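View pics/f_b.png

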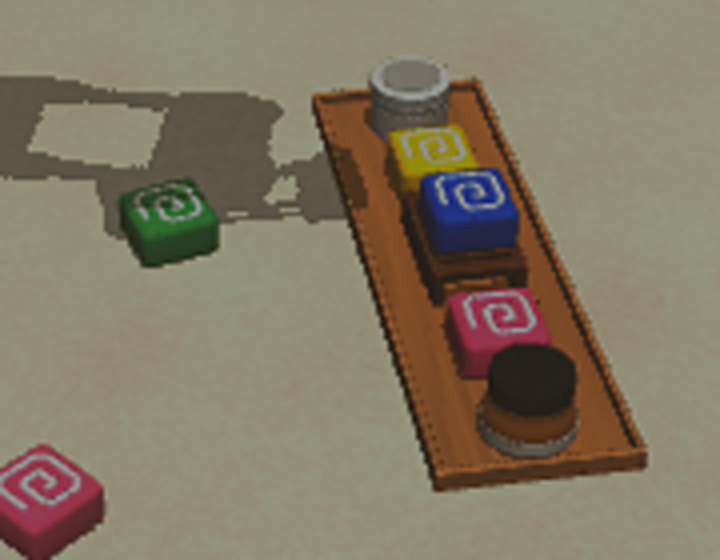

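Run:
```python
from h import *
# triangulate spiral/top centres: centre of top faces picked in both views
a=lambda x,y:(130+x/2.7,150+y/3.4); b=lambda x,y:(230+x/4,150+y/4)
S=cam("scene");D=cam("side")
for n,p,q in(("pink",(396,397),(498,315)),("yellow",(558,313),(434,148)),("blue",(482,339),(469,190)),("jar",(328,424),(533,366)),("tin",(618,272),(409,77)),("green",(448,174),(169,205))):
    print(n,tri(S,a(*p),D,b(*q)).round(0))
a0=cv2.imread("pics/side0.png").astype(int); a1=cv2.imread("pics/f_side.png").astype(int)
for n,(x,y) in dict(jar=(533,366),tin=(409,77),green=(169,205)).items():
    u,v=map(int,b(x,y)); t=a1[v-8:v+9,u-8:u+9].astype(np.uint8); r=cv2.matchTemplate(a0[v-16:v+17,u-16:u+17].astype(np.uint8),t,cv2.TM_SQDIFF); print(n,"shift px",np.array(cv2.minMaxLoc(r)[2])-8)
```

```text
pink [ 640. -152.   36.]
yellow [635.  39.  38.]
blue [641. -55.  65.]
jar [ 644. -229.   55.]
tin [631. 113.  51.]
green [443.   3.  31.]
jar shift px [0 0]
tin shift px [0 0]
green shift px [0 0]
```

```bash
python3 -c "
from plant import *
print(close_job())"
```

```text
the job is handed in; nothing more can be done
None
```

The tray is made up and the job is handed in, at about 30 s of the 86 s allowed; it reports no verdict. I placed the dish first, then the yellow bar, the pink bar (the leftmost of the four) and finally the blue bar on the dish.

**Spacing:** in the last fixed-camera check the centre distances were:

| Pair | Measured (mm) | Allowed (mm) |
|---|---|---|
| pink to jar | about 77 | 62–90 |
| pink to dish | about 97 | 82–110 |
| yellow to dish | about 94 | 82–110 |
| yellow to tin | about 74 | 62–90 |

The pictures show a gap on both sides of the pink and yellow bars.

**Height, angle and centring:**
- **Height:** the bar tops stand where they should, at about 36, 38 and 65 mm for pink, yellow and blue.
- **Angle:** the bars lie within about 0.5° of the tray's line.
- **Centring:** the dish is about 3 mm off the tray's centre line. The blue bar is within about 1 mm of the dish's centre.

**Left alone:** the jar, tin and green bar showed no shift in the side picture. The scraper was not measured, but the arm never went near it.

**Disagreements:** the wrist camera read x about 1–5 mm lower than the fixed cameras did. In y, the tray's middle came out between −56 and −60 mm depending on the view. Both are well inside the tolerances.

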